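# Fit the strip rotor into the mini centrifuge

## Robot

A 6-joint arm with a two-finger parallel gripper is mounted at the origin on the work surface. World frame = base frame: x ahead of the robot, y to its left, z up, the work surface at z = 0. Lengths are in m, angles in rad, forces in N, time in s.
With the tool pointing down it reaches from about 0.4 to 0.825 m from the base axis. Payload 7 kg.
Tool frame: the origin (TCP) lies at the very end of the fingers, on their centre line; the grasp point (between the pads) lies 19 mm behind it (tcp_to_grasp is the distance from the TCP to the grasp point, in m); x points along the fingers, z is the direction in which the jaws open and shut, and the axes are right-handed (so a half turn about x gives the same grasp; the last joint's range is limited). The gripper opens to 88 mm and grips with 3 to 60 N. Pads are 19 mm wide; open, the fingers measure 130 mm over their backs; the gripper's body (78 mm by 193 mm) begins 47 mm behind the grasp point.
Start: joints at [1.63, 0.359, 0.012, 0, -1.224, -0.288], TCP at [0.153, 0.657, 0.227] pointing down, gripper open.
Joint ranges: [-3.07, 3.07], [-1.43, 2.12], [-1.02, 1.25], [-3.03, 1.67], [-3.05, -0], [-3.03, 3.03]. Speed limits (rad/s): [2.39, 2.39, 3.01, 3.14, 3.14, 3.14].

## Interface

Orientations are given as [roll, pitch, yaw] about the fixed x, y, z axes, in that order (R = Rz(yaw) Ry(pitch) Rx(roll)).
In Python, from station import get_state, grab_frame, job_done, tcp_to_grasp gives the robot as it stands. The module is installed in compiled form; this text tells all that it offers.
- The arm moves only by the shell command python3 -m crank 'ROWS' [FORCE]. ROWS is JSON, a list of rows, each a list of 7 numbers: the shift along the tool's x, y, z in m, then the turn, a rotation vector about the tool's x, y, z in rad, then the opening, from 0 (shut) to 1 (fully open). In form: [[x, y, z, wx, wy, wz, fingers], ...]. A call has 1 to 10 rows; each row is the pose to reach, as a shift and turn from the pose commanded when the call began, along the tool's axes at that moment; what a row does not reach only later rows make up. A row lasts 1/8 s, in which the tool goes at most 62.5 mm and 10.7 degrees, less where a joint would pass 70% of its speed; a pose out of reach is approached as far as the arm can. A call with a gripper value outside its range is refused whole. The fingers move at their own pace and stop on an object; FORCE is the grip in N (left out, the last holds). Time passes only in rows, so rows that repeat a pose let the fingers close. It gives the time, the measured TCP pose, the force and the opening at its end, in the units of the state.
- get_state(): the state, without advancing time (a new reading comes with each control period).
- grab_frame(name): name is "scene" or "top" or "wrist"; returns a dict with "pixels" (400x640x3 uint8, red, green, blue), "vfov" (degrees; the focal length in pixels is half the picture's height over the tangent of half this angle, whatever the lens; pixels are square), "cx", "cy" (the principal point, pixels), "extrinsics" (4x4, takes a point from world to camera coordinates). Camera axes: x right, y up, looking along -z (the intrinsics and any distortion apply to the point x, -y, -z); pixel columns grow to the right and rows downward; lengths in m; the calibration is good to about 2 mm. A picture is of the moment at which its call begins. There is no depth.
- job_done(): hands the job in, once; it reports no verdict.
The state is a dict: "t": time; "q": joint angles; "qd": joint speeds; "joint_efforts": joint torques, N m; "eef_pos": TCP position; "ee_rot": TCP orientation; "force": force on the tool from outside, world axes, zero at the start; "moment": the same for the moment, N m; "width": finger opening in m.
Only numpy, scipy, OpenCV 4.12 (cv2) and the standard library are available. Lean on these libraries where they do the work, as an engineer would, in place of code of your own. Each camera call takes 0.05 s, during which the arm holds its last target.

## Task

Fit the strip rotor (the one with two straight rows of small wells) into the open mini centrifuge: lift it out of the stand by its knob, set its square shaft lightly on the drive hub and turn it by feel until it slips into the square hole, then press it fully home without forcing it and let go. Then close the centrifuge's lid fully. Leave the other rotor in the stand and everything else on the bench as it is.

Things in the scene. Friction and masses are not known exactly. Their poses are not given: they have to be found in the camera images.
- strip_rotor: The rotor to fit: grey plastic, 78 x 75 mm from above, two straight rows of eight small black wells along its x axis at y = +-28 mm, loose, about 80 g. Origin: on its axis at the underside of its round 32 mm shoulder; z up. The rows' tops are 24 mm above the origin. It starts in one of the stand's two round wells, turned at random.
- strip_knob (a point): Point in the strip rotor's flat-sided finger knob, on the rotor's axis 45 mm above its origin, axes as the rotor's. The knob is 32 mm long along x, 14 mm thick along y, and stands from 12 to 56 mm above the origin. Grip it across its 14 mm (along y), fingertips 28 mm or more above the rotor's origin.
- shaft_tip (a point): Centre of the lower end of the strip rotor's square steel drive shaft, 18 mm below the rotor's origin, axes as the rotor's. The shaft is 15 x 15 mm, its flats square to the rotor's x and y axes (so to the knob); its last 2 mm taper to 13.2 mm.
- tube_rotor: The other rotor, to be left alone: grey round cone-topped disc of 98 mm diameter with eight round black holes in a circle, with the same shaft and knob (knob top 56 mm above its origin, which is at the underside of its shoulder). It stands in the stand's other well.
- rotor_stand: Rotor stand, a fixed white plastic block 125 (x) x 250 (y) x 30 (z) mm; origin at the centre of its underside. Two round wells of 27 mm diameter, 25 mm deep, at y = +-64 mm; the rotors' shoulders rest on its top face.
- centrifuge: Mini centrifuge, fixed, left or right of the stand: round white housing 180 mm across, rim 80 mm high, open round bowl 122 mm across at the rim; grey control nose at -x, lid hinge at +x. Origin: centre of its underside. The drive hub in the bowl sits on a rubber mount: pressed, it gives 1 mm per 1.5 N, at most 8 mm, and springs back up round the shaft when the profiles match: the force then falls away.
- drive_mouth (a point): Centre of the upper face of the steel drive hub (42 mm across, 14 mm thick) in the bowl, 58 mm above the centrifuge's underside; axes are the housing's, NOT the hub's. With the shaft tip standing on the hub the rotor's origin is 18 mm above this point; fully home, the shoulder lies on the hub and the rotor's origin is at this point. More than 30 N on the rotor is forcing it.
- drive_under (a point): Underside of the hub's square through hole, 17 x 17 mm, sharp-edged, 14 mm below its mouth; axes are the housing's. The drive has stopped at any angle, which is not measured: being square, the hole is never more than 45 degrees away either way. The shaft starts to enter within about 20 degrees of the right angle and passes within about 8. Its brake holds it up to 0.1 N m.
- lid (a joint): Lid angle in rad: 0 closed, grows as it opens; starts open at 1.7 to 1.95. It stays where it is left (hinge friction about 0.12 N m).
- lid_hinge (a point): On the lid's hinge axis (along the centrifuge's y), 92 mm from its centre on the +x side, 82 mm above its underside. The lid is a clear dome 158 mm across, 47 mm high; closed, it clears a rotor that is fully home.
- lid_tab (a point): Middle of the outer part of the lid's finger tab, 190 mm from the hinge; x axis towards the hinge, z out of the dome's outside. The tab is 44 mm wide, 8 mm thick and sticks out 28 mm beyond the dome, to 199 mm from the hinge. With the lid open it stands at the top, dome to the far side; a closed gripper can reach behind it from above, pull it over and press it down.
- reagent_bottle: Bystander: white plastic bottle, 60 mm diameter, 120 mm high. Origin under its centre.
- amber_jar: Bystander: amber glass jar with black cap, 44 mm diameter, 60 mm high. Origin under its centre.
- marker: Bystander: white marker pen with black cap lying on the bench, 130 mm long. Origin under its middle.
- strip_box: Bystander: flat box of tube strips, 87 x 127 x 42 mm. Origin under its centre.
- beaker: Bystander: glass beaker, 68 mm diameter, 90 mm high. Origin under its centre.
- spray_bottle: Bystander: clear spray bottle, 68 mm diameter, 177 mm high. Origin under its centre.
- tip_box: Bystander: pipette tip box, 87 x 122 x 76 mm. Origin under its centre.
Mind the look-alikes: they are no part of the job. Leave any green or red look-alike of the strip_rotor alone.

How it is judged:
On the way, in this order (a step that is already met when the one before it is completed fails the run):
1. the strip rotor is lifted clear of the stand (z of strip_rotor in the frame of rotor_stand above 0.06 m), for 0.1 s.
2. the strip rotor's shaft is through the drive hub, its shoulder home on the hub, while the lid is open (z of strip_rotor in the frame of drive_mouth between -0.008 and 0.0025 m and horizontal distance between strip_rotor and drive_mouth below 0.003 m and angle between strip_rotor's own z axis and vertical below 0.06 rad and value of joint lid above 0.8 rad), for 0.2 s.
At the end, for the whole second after the job is handed in: The strip rotor is fully home on the drive hub (origin within 2.5 mm in height and 3 mm sideways of the drive mouth, tilt below 0.06 rad), at rest, the lid is closed (below 0.06 rad), the tube rotor is within 20 mm of where it stood and the other loose things are within 30 mm (z of strip_rotor in the frame of drive_mouth between -0.008 and 0.0025 m and horizontal distance between strip_rotor and drive_mouth below 0.003 m and angle between strip_rotor's own z axis and vertical below 0.06 rad and value of joint lid below 0.06 rad and linear speed of strip_rotor below 0.02 m/s and distance of tube_rotor from where it was at the start of the episode below 0.02 m and distance of each of reagent_bottle, amber_jar, marker, strip_box, beaker, spray_bottle, tip_box from where it was at the start of the episode below 0.03 m); the robot touches nothing.
It fails at once if the rotor is forced: pressed on the centrifuge with more than 30 N (contact force between strip_rotor and centrifuge above 30 N).
It fails at once if the tube rotor is moved by 20 mm or more (distance of tube_rotor from where it was at the start of the episode above 0.02 m).
It fails at once if another thing on the bench is moved by 30 mm or more (distance of any of reagent_bottle, amber_jar, marker, strip_box, beaker, spray_bottle, tip_box from where it was at the start of the episode above 0.03 m).
It also fails if it takes over 72 s, if anything falls off the work surface, if the arm or the gripper's body presses on something with over 40 N, if the wrist force passes 120 N, or if a joint passes its speed limit or range.

## Working session

There is one attempt and no reset: what is moved stays moved. The work goes in short steps, Python scripts to look and compute and a shell command to move; the robot and the scene stay as the last step left them, time stands still between calls to the robot, and variables do not carry over. Pictures are saved under pics/ and viewed, and the job is handed in when it is done.

```bash
mkdir -p pics; python3 - <<'E'
from station import *
import cv2,json,numpy as np
s=get_state();print({k:np.round(v,3).tolist() for k,v in s.items()},tcp_to_grasp)
for n in ["scene","top","wrist"]:
    f=grab_frame(n);cv2.imwrite(f"pics/{n}0.png",f["pixels"][:,:,::-1]);print(n,f["vfov"],f["cx"],f["cy"],np.round(f["extrinsics"],4).tolist(),[k for k in f])
E
```

```text
{'t': 0.0, 'q': [1.63, 0.359, 0.011, -0.0, -1.224, -0.288], 'qd': [-0.002, 0.001, 0.0, -0.001, 0.001, 0.0], 'joint_efforts': [-0.001, -58.273, 29.306, 6.997, 0.007, -0.0], 'eef_pos': [0.153, 0.657, 0.226], 'ee_rot': [0.083, 1.569, -1.717], 'force': [0.066, -0.247, 1.312], 'moment': [0.066, -0.004, -0.023], 'width': 0.088} 0.0188
scene 51.19051509604508 313.9678864618625 196.4788954500853 [[-0.7619, 0.6477, -0.0015, 0.4554], [-0.5586, -0.6558, 0.5078, 0.2837], [0.328, 0.3877, 0.8615, -1.4643], [0.0, 0.0, 0.0, 1.0]] ['pixels', 'vfov', 'cx', 'cy', 'extrinsics']
top 54.72340412807327 318.77382861667394 199.8562149303838 [[-0.0215, -0.9995, 0.0214, -0.0027], [0.9931, -0.0189, 0.1157, -0.5731], [-0.1152, 0.0238, 0.9931, -1.2816], [0.0, 0.0, 0.0, 1.0]] ['pixels', 'vfov', 'cx', 'cy', 'extrinsics']
wrist 63.02479529030852 323.2597920145405 198.59719819096347 [[-0.2263, -0.974, 0.0019, 0.675], [0.9271, -0.216, -0.3064, 0.0383], [0.2989, -0.0675, 0.9519, -0.3933], [0.0, 0.0, 0.0, 1.0]] ['pixels', 'vfov', 'cx', 'cy', 'extrinsics']
```

View pics/scene0.png

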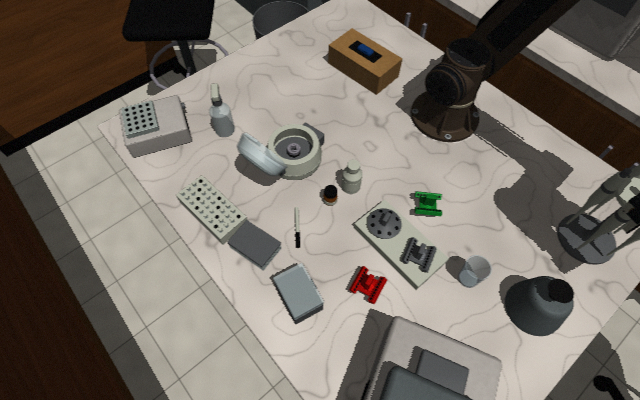

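View pics/top0.png

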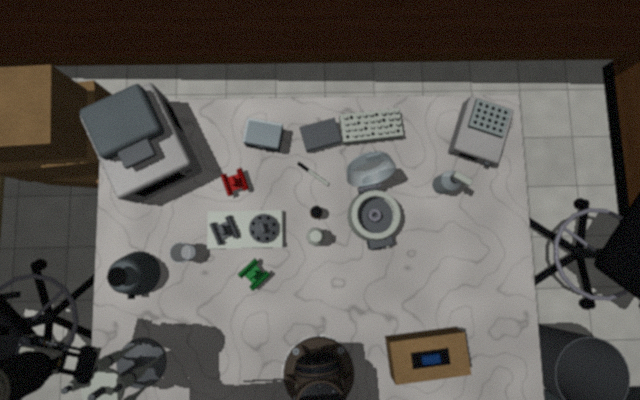

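View pics/wrist0.png

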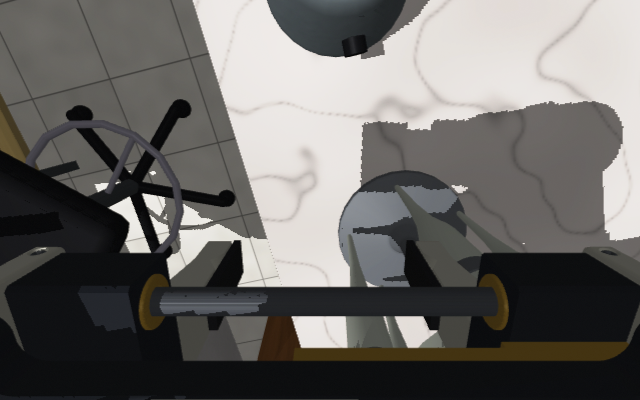

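```bash
cat > h.py <<'E'
from station import *
import cv2,numpy as np
from scipy.spatial.transform import Rotation as Rn
def K(f):
    fl=f["pixels"].shape[0]/2/np.tan(np.radians(f["vfov"]/2)); return fl,f["cx"],f["cy"]
def proj(f,P):
    P=np.atleast_2d(P);E=f["extrinsics"];c=P@E[:3,:3].T+E[:3,3];fl,cx,cy=K(f)
    return np.c_[cx+fl*c[:,0]/-c[:,2],cy+fl*-c[:,1]/-c[:,2]]
def unproj(f,uv,z):
    fl,cx,cy=K(f);E=f["extrinsics"];R=E[:3,:3];o=-R.T@E[:3,3]
    d=R.T@np.array([(uv[0]-cx)/fl,-(uv[1]-cy)/fl,-1]);return o+d*(z-o[2])/d[2]
def ray(f,uv):
    fl,cx,cy=K(f);E=f["extrinsics"];R=E[:3,:3];o=-R.T@E[:3,3]
    d=R.T@np.array([(uv[0]-cx)/fl,-(uv[1]-cy)/fl,-1]);return o,d/np.linalg.norm(d)
def tri(rs):
    A=np.zeros((3,3));b=np.zeros(3)
    for o,d in rs:
        M=np.eye(3)-np.outer(d,d);A+=M;b+=M@o
    return np.linalg.solve(A,b)
def crop(f,box,s,name):
    x0,y0,x1,y1=box;im=f["pixels"][y0:y1,x0:x1,::-1]
    im=cv2.resize(im,None,fx=s,fy=s,interpolation=cv2.INTER_CUBIC)
    cv2.imwrite("pics/"+name,im)
E
python3 - <<'E'
from h import *
f=grab_frame("top");crop(f,(190,130,430,290),3,"c1.png")
print(proj(f,[[0,0,0],[.153,.657,.227],[1,0,0]]))
g=grab_frame("scene");crop(g,(230,110,460,310),3,"c2.png")
print(proj(g,[[0,0,0],[.153,.657,.227],[1,0,0]]))
for n,uv in dict(stand=(246,229),strip=(225,230),tube=(264,228),cent=(375,214)).items(): print(n,unproj(f,uv,.05))
for n,uv in dict(strip=(418,255),tube=(383,223),cent=(294,150)).items(): print(n,unproj(g,uv,.05))
E
```

```text
[[317.94903192 372.65623923]
 [ 78.51818941 348.59783807]
 [312.05597196  83.63792955]]
[[443.81212492 115.57468513]
 [644.94436432 247.30905403]
 [201.34772905 297.45990378]]
stand [0.47825894 0.22947352 0.05      ]
strip [0.47638601 0.29873555 0.05      ]
tube [0.48034223 0.16994305 0.05      ]
cent [ 0.51957888 -0.20159515  0.05      ]
strip [0.48255378 0.30500329 0.05      ]
tube [0.48573668 0.17336569 0.05      ]
cent [ 0.51630385 -0.19360268  0.05      ]
```

View pics/c1.png

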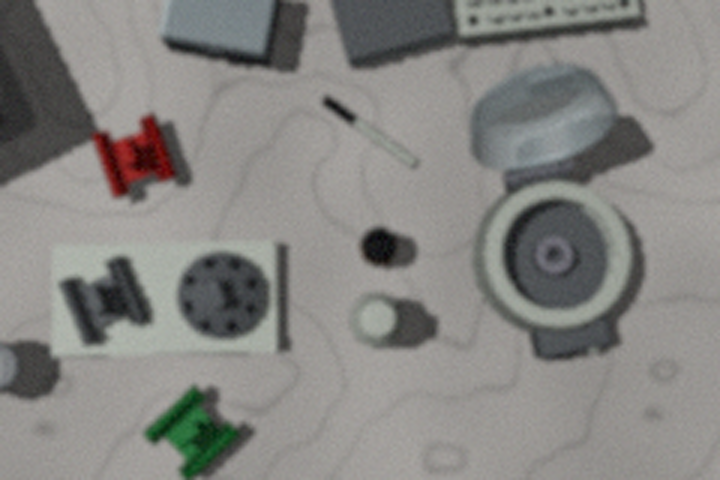

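View pics/c2.png

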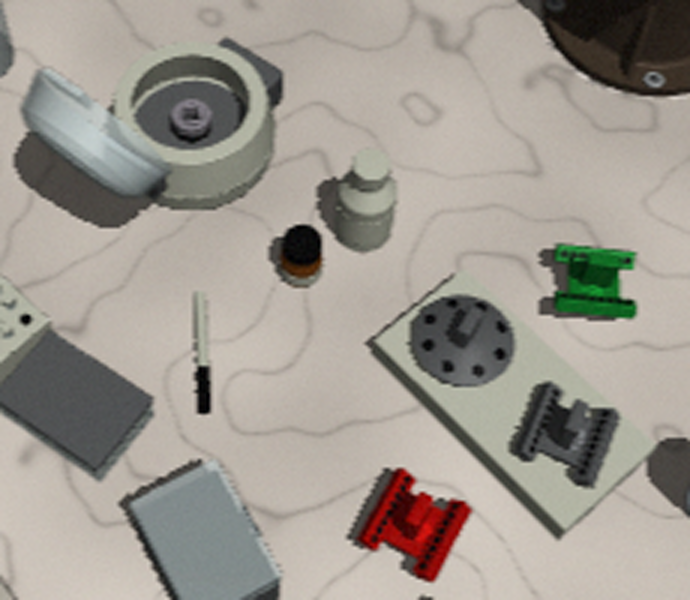

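```bash
cat >> h.py <<'E'
def pose(s=None):
    s=s or get_state();return np.array(s["eef_pos"]),Rn.from_euler("xyz",s["ee_rot"]).as_matrix()
def down(jaw):
    "tool pointing down, tool z at world angle jaw (deg)"
    a=np.radians(jaw);x=np.array([0,0,-1.]);z=np.array([np.cos(a),np.sin(a),0]);return np.c_[x,np.cross(z,x),z]
def plan(pos,jaw):
    p,R=pose();T=down(jaw)
    print("shift",np.round(R.T@(np.array(pos)-p),4),"rotvec",np.round(Rn.from_matrix(R.T@T).as_rotvec(),4))
def jawang():
    p,R=pose();return np.degrees(np.arctan2(R[1,2],R[0,2]))
E
python3 - <<'E'
from h import *
f=grab_frame("wrist");p,R=pose();E=f["extrinsics"]
o=-E[:3,:3].T@E[:3,3];print("cam in tool",R.T@(o-p));print(R.T@E[:3,:3].T)
Rc=R.T@E[:3,:3].T;oc=R.T@(o-p);np.savez("wc.npz",Rc=Rc,oc=oc)
look=-Rc[:,2]
for jaw in(112,-68):
  T=down(jaw);P=np.array([0.479,0.302,0.26]);c=P+T@oc;l=T@look;print(jaw,c,l,c+l*(0.07-c[2])/l[2])
plan([.479,.302,.25],112)
E
```

```text
cam in tool [-0.15897217  0.08373397 -0.00095468]
[[-6.69147539e-04  3.06538800e-01 -9.51857929e-01]
 [ 5.57062767e-04  9.51858108e-01  3.06538466e-01]
 [ 9.99999621e-01 -3.25125151e-04 -8.07694863e-04]]
112 [0.40172084 0.26974754 0.41897217] [ 0.28391495  0.11558021 -0.95185793] [0.50581034 0.3121218  0.07      ]
-68 [0.55627916 0.33425246 0.41897217] [-0.28391495 -0.11558021 -0.95185793] [0.45218966 0.2918782  0.07      ]
shift [-0.0236  0.398   0.2721] rotvec [ 2.5288e+00  1.0000e-04 -8.0000e-04]
```

```bash
python3 -m crank '[[-0.04,0.40,0.27,2.53,0,0,1],[-0.04,0.40,0.27,2.53,0,0,1],[-0.04,0.40,0.27,2.53,0,0,1],[-0.04,0.40,0.27,2.53,0,0,1],[-0.04,0.40,0.27,2.53,0,0,1],[-0.04,0.40,0.27,2.53,0,0,1],[-0.04,0.40,0.27,2.53,0,0,1],[-0.04,0.40,0.27,2.53,0,0,1],[-0.04,0.40,0.27,2.53,0,0,1],[-0.04,0.40,0.27,2.53,0,0,1]]'
python3 - <<'E'
from h import *
s=get_state();print(np.round(s["q"],3),s["eef_pos"],jawang(),s["t"]);plan([.479,.302,.26],112)
E
```

```text
t: 1.55
eef_pos: [0.482, 0.3028, 0.2666]
ee_rot: [-0.562, 1.571, 2.038]
force: [0.4, 0.2, -1.3]
width: 0.0877
[ 0.905  0.161 -0.164 -0.    -1.246 -1.446] [0.48196471 0.30280591 0.26657387] 149.00097308333622 1.55
shift [0.0066 0.0022 0.0021] rotvec [6.458e-01 1.000e-04 0.000e+00]
```

```bash
python3 -m crank '[[0,0,0,0.65,0,0,1],[0,0,0,0.65,0,0,1],[0,0,0,0.65,0,0,1],[0,0,0,0.65,0,0,1],[0,0,0,0.65,0,0,1]]'
python3 - <<'E'
from h import *
s=get_state();print(np.round(s["q"],3),s["eef_pos"],jawang(),s["t"],s["force"])
f=grab_frame("wrist");cv2.imwrite("pics/w1.png",f["pixels"][:,:,::-1]);np.save("w1.npy",f,allow_pickle=True)
E
```

```text
t: 2.17
eef_pos: [0.4814, 0.3037, 0.2666]
ee_rot: [-0.595, 1.571, 1.364]
force: [-0.2, -0.8, -0.1]
width: 0.088
[ 0.906  0.161 -0.164 -0.    -1.246 -2.089] [0.48141977 0.30365934 0.26659495] 112.25688298025992 2.175 [-0.21363119 -0.81579798 -0.06035556]
```

View pics/w1.png

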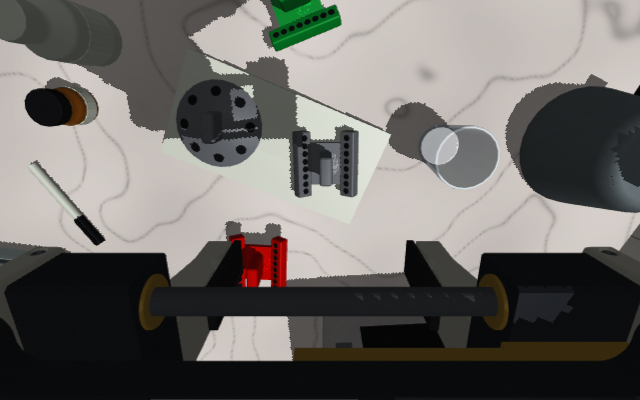

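```bash
python3 - <<'E'
from h import *
f=np.load("w1.npy",allow_pickle=True).item();crop(f,(270,110,390,210),6,"w1c.png")
E
```

```text
(no output)
```

View pics/w1c.png

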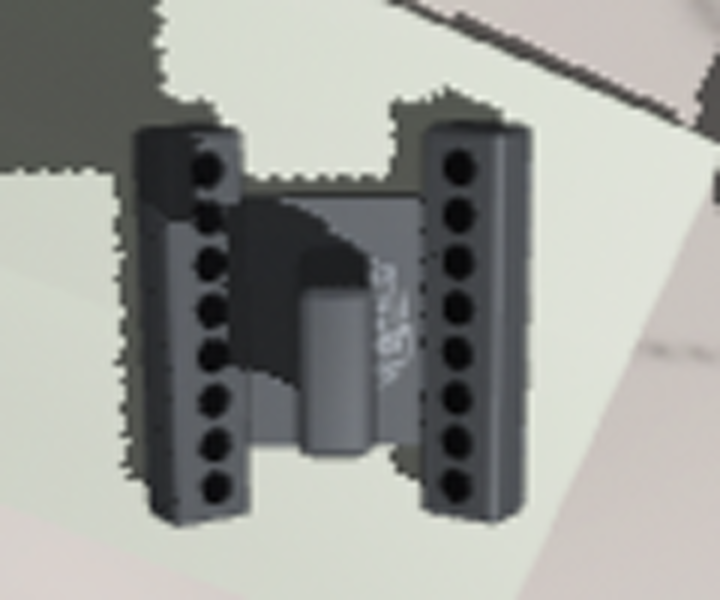

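```bash
python3 - <<'E'
from h import *
f=np.load("w1.npy",allow_pickle=True).item()
P=[unproj(f,(270+(u+.5)/6-.5,110+(v+.5)/6-.5),.054)for u,v in[(207,167),(216,487),(459,167),(457,487)]]
P=np.array(P);print(P.round(4),P.mean(0))
for a,b in((0,1),(2,3)):d=P[a]-P[b];print(np.linalg.norm(d),np.degrees(np.arctan2(d[1],d[0]))%180)
d=P[0]+P[1]-P[2]-P[3];print(np.linalg.norm(d)/2,np.degrees(np.arctan2(d[1],d[0])))
E
```

```text
[[0.4563 0.2706 0.054 ]
 [0.5141 0.295  0.054 ]
 [0.4383 0.3145 0.054 ]
 [0.496  0.3392 0.054 ]] [0.47617702 0.30482963 0.054     ]
0.06274914764478826 22.888543026666156
0.0627513703402013 23.15689535973354
0.047553686649510395 -67.70551798958522
```

```bash
python3 - <<'E'
from h import *
plan([.515,-.198,.267],113)
E
```

```text
shift [-4.000e-04  1.596e-01 -4.768e-01] rotvec [-0.0116  0.0001  0.    ]
```

```bash
python3 -m crank '[[0,0.16,-0.477,-0.012,0,0,1],[0,0.16,-0.477,-0.012,0,0,1],[0,0.16,-0.477,-0.012,0,0,1],[0,0.16,-0.477,-0.012,0,0,1],[0,0.16,-0.477,-0.012,0,0,1],[0,0.16,-0.477,-0.012,0,0,1],[0,0.16,-0.477,-0.012,0,0,1],[0,0.16,-0.477,-0.012,0,0,1],[0,0.16,-0.477,-0.012,0,0,1],[0,0.16,-0.477,-0.012,0,0,1]]'
python3 - <<'E'
from h import *
s=get_state();print(np.round(s["q"],3),s["eef_pos"],jawang(),s["t"],s["force"])
f=grab_frame("wrist");cv2.imwrite("pics/w2.png",f["pixels"][:,:,::-1]);np.save("w2.npy",f,allow_pickle=True)
E
```

```text
t: 3.48
eef_pos: [0.5135, -0.1987, 0.2663]
ee_rot: [0.753, 1.57, 2.723]
force: [0.3, 0.7, 0.0]
width: 0.0875
[-0.014  0.13  -0.202 -0.    -1.24  -1.158] [ 0.51347083 -0.19874659  0.26629903] 112.88904411429967 3.475 [0.29013226 0.71251408 0.02631455]
```

View pics/w2.png

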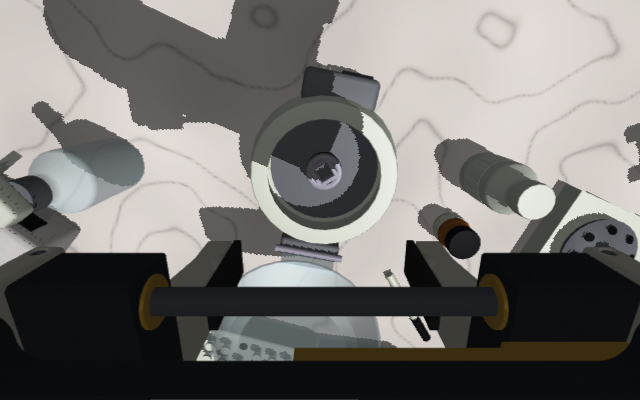

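```bash
python3 - <<'E'
from h import *
f=np.load("w2.npy",allow_pickle=True).item();crop(f,(295,145,355,200),12,"w2c.png")
im=cv2.imread("pics/w2c.png");g=np.clip(im.astype(float)*1.8,0,255);cv2.imwrite("pics/w2c.png",g)
E
```

```text
[ WARN:0@0.108] global loadsave.cpp:1063 imwrite_ Unsupported depth image for selected encoder is fallbacked to CV_8U.
```

View pics/w2c.png

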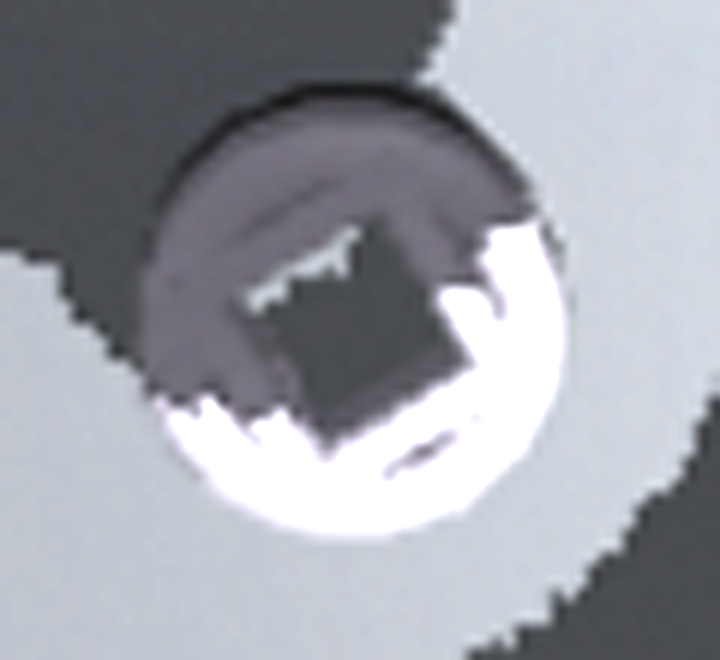

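```bash
python3 - <<'E'
from h import *
f=np.load("w2.npy",allow_pickle=True).item()
U=lambda u,v,z=.058:unproj(f,(295+(u+.5)/12-.5,145+(v+.5)/12-.5),z)
C=np.array([U(*c) for c in[(240,300),(370,218),(475,370),(327,455)]]);print(C.round(4),C.mean(0))
for i in range(4):
    d=C[(i+1)%4]-C[i];print(np.linalg.norm(d),np.degrees(np.arctan2(d[1],d[0]))%90)
L,R,T,B=U(144,315),U(567,315),U(355,98),U(355,538)
print((L+R)/2,np.linalg.norm(L-R),(T+B)/2,np.linalg.norm(T-B))
# rim fit
im=f["pixels"]
E
```

```text
[[ 0.5173 -0.2073  0.058 ]
 [ 0.5051 -0.1989  0.058 ]
 [ 0.5149 -0.1838  0.058 ]
 [ 0.5282 -0.1936  0.058 ]] [ 0.51638791 -0.19590285  0.058     ]
0.01477772767064601 55.56907152582076
0.01799560011909312 57.254258922940814
0.01659829695338556 53.60113628292252
0.01746491211431164 51.360948370211815
[ 0.51436423 -0.19650605  0.058     ] 0.040588244706726666 [ 0.51500313 -0.19628751  0.058     ] 0.04319358428718491
```

```bash
python3 -m crank '[[0.05,0,0,0,0,0,1],[0.1,0,0,0,0,0,1],[0.1,0,0,0,0,0,1]]'
python3 - <<'E'
from h import *
s=get_state();print(np.round(s["q"],3),s["eef_pos"],jawang(),s["t"],s["force"])
f=grab_frame("wrist");cv2.imwrite("pics/w3.png",f["pixels"][:,:,::-1]);np.save("w3.npy",f,allow_pickle=True)
u=proj(f,[[.5155,-.196,.058]])[0].astype(int);print(u)
b=(u[0]-40,u[1]-35,u[0]+40,u[1]+35);print(b)
f["pixels"]=np.clip(f["pixels"].astype(float)*1.4,0,255).astype(np.uint8);crop(f,b,10,"w3c.png")
E
```

```text
t: 3.9
eef_pos: [0.5114, -0.1966, 0.1638]
ee_rot: [1.046, 1.564, 3.019]
force: [0.0, -0.6, 1.0]
width: 0.0876
[-1.000e-02  2.060e-01 -3.530e-01 -1.000e-03 -1.019e+00 -1.158e+00] [ 0.51144965 -0.19660712  0.16377762] 113.04624870964004 3.9 [ 0.01607949 -0.55727048  1.03589037]
[320 200]
(np.int64(280), np.int64(165), np.int64(360), np.int64(235))
```

View pics/w3c.png

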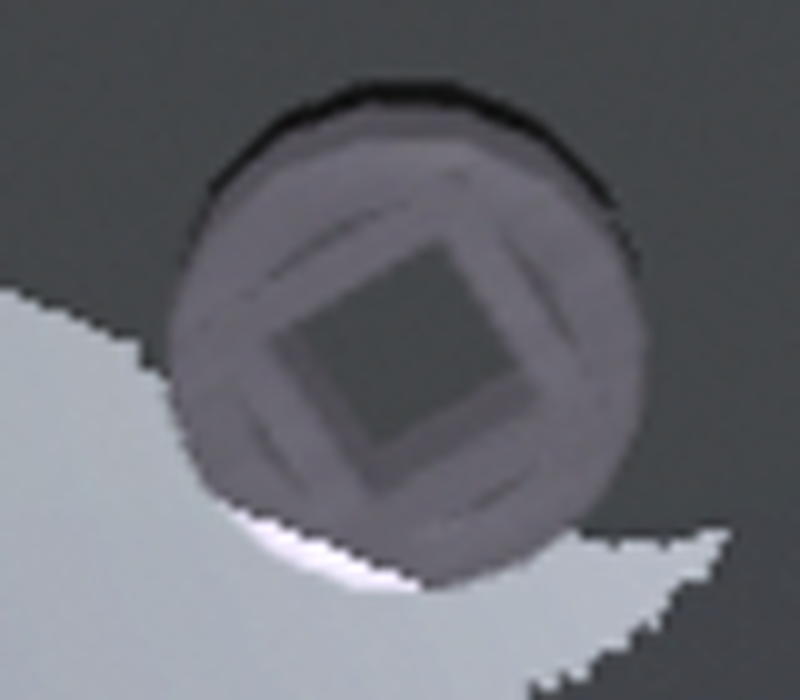

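View pics/w3.png

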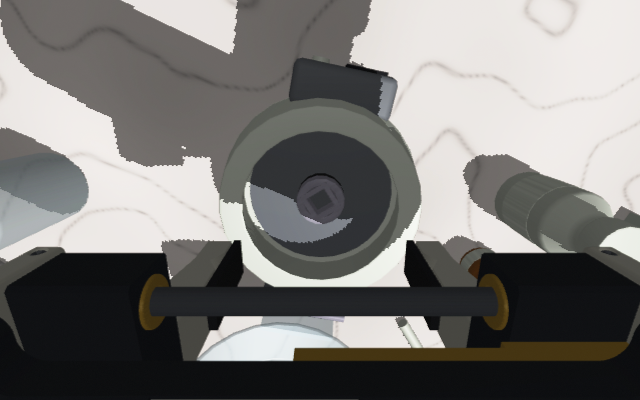

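```bash
python3 - <<'E'
from h import *
f=np.load("w3.npy",allow_pickle=True).item()
U=lambda u,v,z=.058:unproj(f,(280+(u+.5)/10-.5,165+(v+.5)/10-.5),z)
C=np.array([U(*c) for c in[(265,342),(437,232),(545,388),(373,497)]]);print(C.round(4),C.mean(0))
for i in range(4):
    d=C[(i+1)%4]-C[i];print(np.linalg.norm(d),np.degrees(np.arctan2(d[1],d[0]))%90)
L,R,T,B=U(170,355),U(647,355),U(410,133),U(410,592)
print((L+R)/2,np.linalg.norm(L-R),(T+B)/2,np.linalg.norm(T-B))
E
```

```text
[[ 0.5186 -0.2084  0.058 ]
 [ 0.5039 -0.1988  0.058 ]
 [ 0.5131 -0.1848  0.058 ]
 [ 0.528  -0.1945  0.058 ]] [ 0.51591904 -0.19663892  0.058     ]
0.01759742332747298 56.60847042037224
0.016680020722729904 56.77575648728107
0.01781681183187223 56.931120773478355
0.016781146326444632 56.026645683594595
[ 0.51492056 -0.19672742  0.058     ] 0.04073663328339011 [ 0.51591364 -0.19617346  0.058     ] 0.04123539770108993
```

```bash
python3 - <<'E'
from h import *
y=np.radians(12);xh=np.array([np.cos(y),np.sin(y),0]);yh=np.array([-np.sin(y),np.cos(y),0]);c=np.array([.5157,-.1965,0])
h=c+.092*xh+[0,0,.082]
for n,b in(("scene",(225,90,345,200)),("top",(330,135,420,255))):
    f=grab_frame(n);im=f["pixels"];x0,y0,x1,y1=b;s=6
    o=np.ascontiguousarray(cv2.resize(im[y0:y1,x0:x1,::-1],None,fx=s,fy=s,interpolation=cv2.INTER_CUBIC))
    def dot(P,col):
        u=proj(f,P)[0];cv2.circle(o,(int((u[0]-x0)*s),int((u[1]-y0)*s)),4,col,-1)
    dot(c+[0,0,.058],(0,0,255));dot(h,(0,255,0))
    for t in np.arange(0,2*np.pi,.4): dot(c+[0,0,.08]+.09*(np.cos(t)*xh+np.sin(t)*yh),(255,0,255))
    for a,col in((1.7,(255,0,0)),(1.825,(0,255,255)),(1.95,(0,128,255))):
        for k in(-.022,.022):dot(h+.199*(-np.cos(a)*xh+np.sin(a)*np.array([0,0,1]))+k*yh,col)
    cv2.imwrite(f"pics/l_{n}.png",o)
E
```

```text
(no output)
```

View pics/l_scene.png

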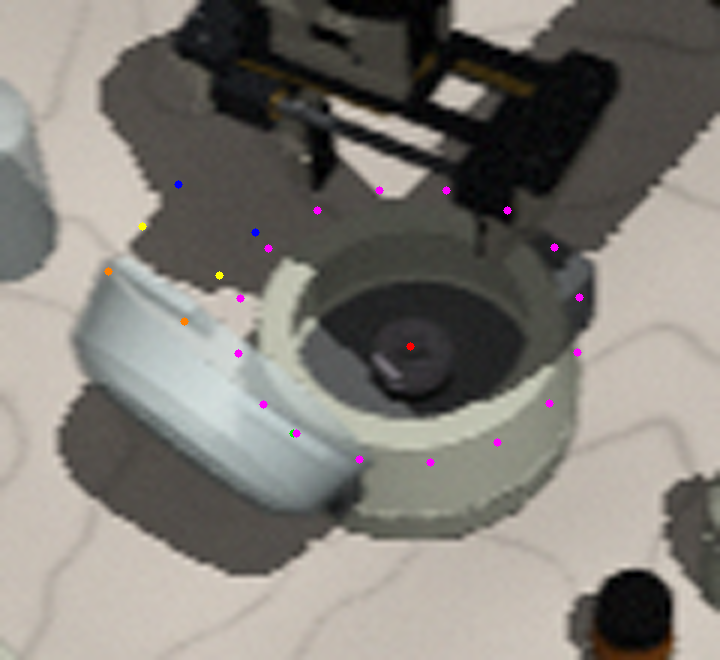

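View pics/l_top.png

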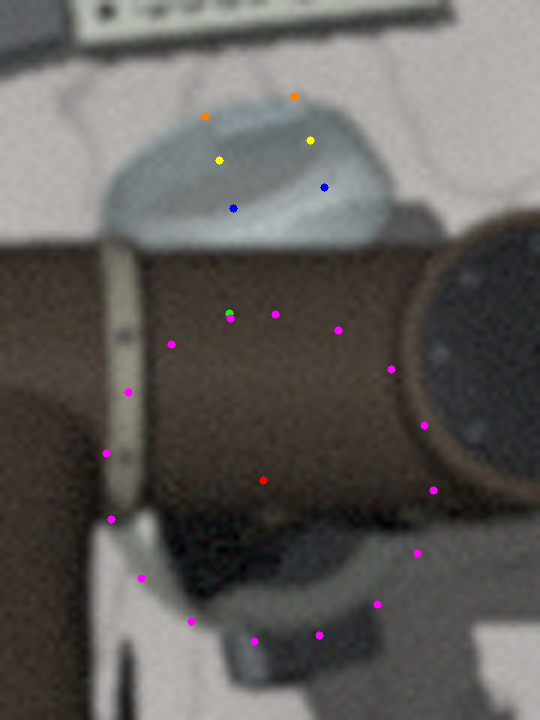

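```bash
python3 -m crank '[[-0.05,0,0,0,0,0,1],[-0.1,0,0,0,0,0,1],[-0.1,0,0,0,0,0,1]]'; python3 - <<'E'
from h import *
plan([.4762,.3048,.16],113)
E
```

```text
t: 4.42
eef_pos: [0.5168, -0.1988, 0.274]
ee_rot: [-2.134, 1.559, -0.162]
force: [-0.4, 0.7, 0.1]
width: 0.0875
shift [ 0.1125 -0.158   0.4802] rotvec [-0.0004 -0.0065  0.0103]
```

```bash
python3 -m crank '[[0,-0.16,0.48,0,0,0,1],[0,-0.16,0.48,0,0,0,1],[0,-0.16,0.48,0,0,0,1],[0,-0.16,0.48,0,0,0,1],[0,-0.16,0.48,0,0,0,1],[0,-0.16,0.48,0,0,0,1],[0,-0.16,0.48,0,0,0,1],[0,-0.16,0.48,0,0,0,1],[0,-0.16,0.48,0,0,0,1],[0,-0.16,0.48,0,0,0,1]]'; python3 - <<'E'
from h import *
plan([.4762,.3048,.12],113)
E
```

```text
t: 5.68
eef_pos: [0.4741, 0.3066, 0.2674]
ee_rot: [-1.209, 1.57, 0.763]
force: [-0.5, 0.1, -0.2]
width: 0.0874
shift [ 0.1474 -0.0011 -0.0026] rotvec [-0.0001  0.0004  0.001 ]
```

```bash
python3 -m crank '[[0.05,-0.001,-0.0025,0,0,0,1],[0.1,-0.001,-0.0025,0,0,0,1],[0.147,-0.001,-0.0025,0,0,0,1],[0.147,-0.001,-0.0025,0,0,0,1],[0.147,-0.001,-0.0025,0,0,0,1]]'; python3 - <<'E'
from h import *
f=grab_frame("wrist");cv2.imwrite("pics/w4.png",f["pixels"][:,:,::-1]);np.save("w4.npy",f,allow_pickle=True)
plan([.4762,.3048,.0595],113)
E
```

```text
t: 6.3
eef_pos: [0.4774, 0.3042, 0.1219]
ee_rot: [-1.372, 1.568, 0.598]
force: [0.5, 0.7, 1.0]
width: 0.0876
shift [0.0628 0.0015 0.0005] rotvec [-0.0018  0.0012  0.0037]
```

View pics/w4.png

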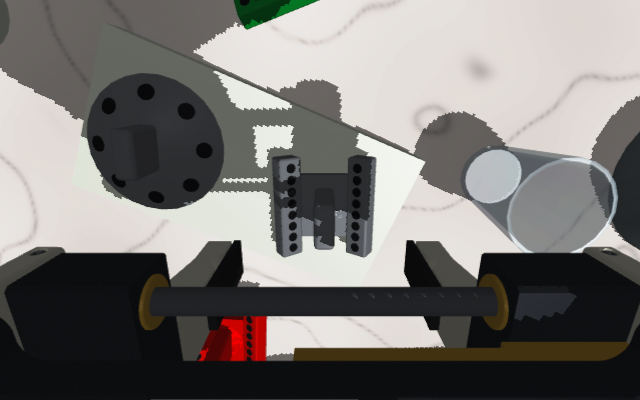

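```bash
python3 - <<'E'
from h import *
f=np.load("w4.npy",allow_pickle=True).item();f["pixels"]=np.clip(f["pixels"].astype(float)*1.5,0,255).astype(np.uint8);crop(f,(260,145,390,265),5,"w4c.png")
E
```

```text
(no output)
```

View pics/w4c.png

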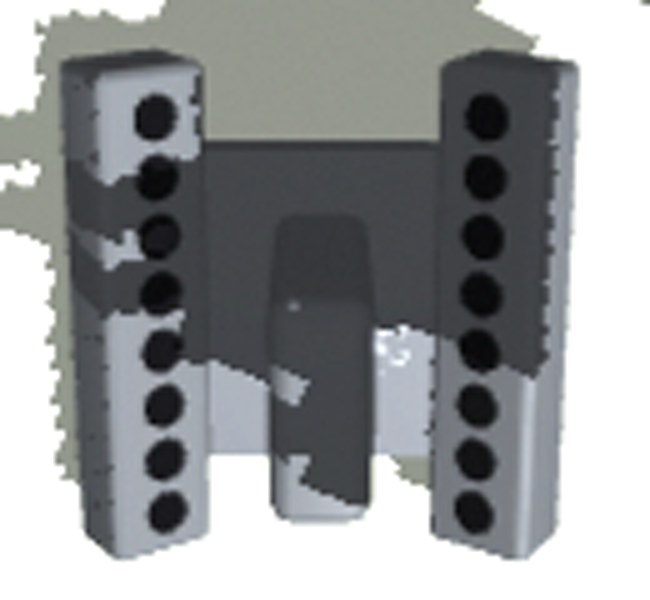

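```bash
python3 - <<'E'
from h import *
f=np.load("w4.npy",allow_pickle=True).item()
U=lambda u,v,z:unproj(f,(260+(u+.5)/5-.5,145+(v+.5)/5-.5),z)
P=np.array([U(*c,.054) for c in[(155,116),(168,512),(487,116),(473,512)]]);print(P.mean(0),np.linalg.norm(P[0]-P[1]))
for a,b in((0,1),(2,3)):
    d=P[b]-P[a];print(np.degrees(np.arctan2(d[1],d[0])))
k=np.array([U(*c,.086) for c in[(271,299),(371,299),(272,518),(371,515)]]);print(k.mean(0),np.linalg.norm(k[2]-k[0]),np.linalg.norm(k[1]-k[0]))
d=k[2]+k[3]-k[0]-k[1];print(np.degrees(np.arctan2(d[1],d[0])))
E
```

```text
[0.4756949  0.30462272 0.054     ] 0.06202483348199407
22.994623033393733
22.761352058484167
[0.47624667 0.30486642 0.086     ] 0.030578889250818538 0.012627653498435816
23.069628429551607
```

```bash
python3 -m crank '[[0.03,0.001,0,0,0,0,1],[0.0605,0.001,0,0,0,0,1],[0.0605,0.001,0,0,0,0,1],[0.0605,0.001,0,0,0,0,1]]'; python3 - <<'E'
from h import *
plan([.4762,.3048,.0595],113);print(get_state()["force"])
E
```

```text
t: 6.85
eef_pos: [0.4763, 0.3048, 0.0613]
ee_rot: [-1.233, 1.568, 0.738]
force: [0.1, 0.5, -0.1]
width: 0.0874
shift [0.0018 0.0001 0.0001] rotvec [-0.0012  0.001   0.0028]
[ 0.07343094  0.52200378 -0.09221563]
```

```bash
python3 -m crank '[[0.0015,0,0,0,0,0,1],[0.0015,0,0,0,0,0,0],[0.0015,0,0,0,0,0,0],[0.0015,0,0,0,0,0,0],[0.0015,0,0,0,0,0,0],[0.0015,0,0,0,0,0,0],[0.0015,0,0,0,0,0,0],[0.0015,0,0,0,0,0,0]]' 35; python3 -m crank '[[-0.02,0,0,0,0,0,0],[-0.05,0,0,0,0,0,0],[-0.1,0,0,0,0,0,0],[-0.15,0,0,0,0,0,0],[-0.19,0,0,0,0,0,0],[-0.19,0,0,0,0,0,0],[-0.19,0,0,0,0,0,0],[-0.19,0,0,0,0,0,0]]' ; python3 - <<'E'
from h import *
f=grab_frame("wrist");cv2.imwrite("pics/w5.png",f["pixels"][:,:,::-1]);np.save("w5.npy",f,allow_pickle=True)
s=get_state();print(s["eef_pos"],jawang(),s["width"],s["force"])
plan([.5157,-.1965,.25],146.6)
E
```

```text
t: 7.85
eef_pos: [0.4752, 0.3037, 0.0575]
ee_rot: [2.199, 1.571, -2.114]
force: [-0.4, 0.2, 0.2]
width: 0.0227
t: 8.85
eef_pos: [0.4747, 0.3032, 0.2461]
ee_rot: [1.953, 1.568, -2.359]
force: [0.5, -0.4, -0.8]
width: 0.0136
[0.47478843 0.30326878 0.24618235] 112.89890086165329 0.013623824135184 [-0.74756205 -0.62564292 -0.83909342]
shift [-0.003   0.1568 -0.4763] rotvec [-5.882e-01 -3.000e-04 -2.400e-03]
```

View pics/w5.png

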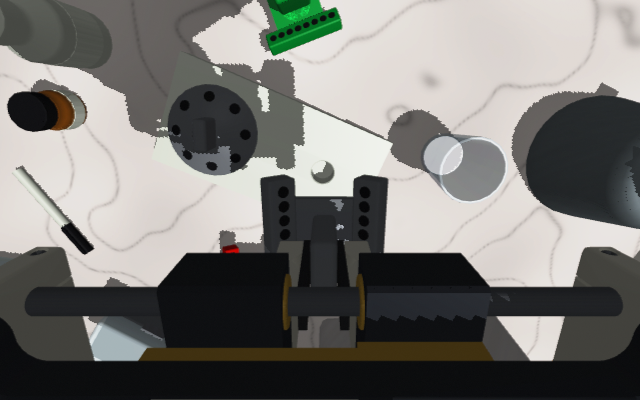

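```bash
python3 - <<'E'
from h import *
f=np.load("w5.npy",allow_pickle=True).item();f["pixels"]=np.clip(f["pixels"].astype(float)*1.6,0,255).astype(np.uint8);crop(f,(255,165,395,265),5,"w5c.png")
E
```

```text
(no output)
```

View pics/w5c.png

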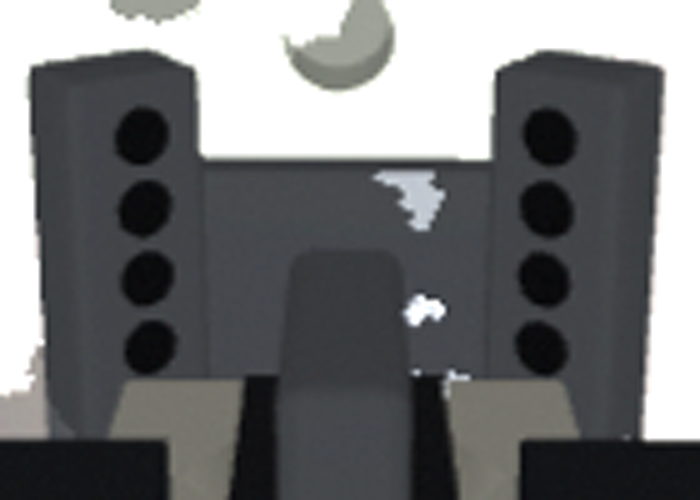

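```bash
cat > fit.py <<'E'
from h import *
from scipy.optimize import least_squares
def fit(f,uvL,uvR,p,R,zprior=None,sp=.02375):
    # rotor frame in tool frame: rotor z = -tool x ; rotor x = -tool y ; rotor y = tool z
    B=np.c_[[0,-1,0],[0,0,1],[-1,0,0]].astype(float)
    L=[];obs=[]
    for k,(a,b) in enumerate(zip(uvL,uvR)):
        x=-.0315+.009*k
        L+=[[x,-sp,.024],[x,sp,.024]];obs+=[a,b]
    L=np.array(L);obs=np.array(obs)
    def pts(v):
        Q=B@Rn.from_euler("zy",[v[3],v[4]]).as_matrix()
        return (R@((L@Q.T)+v[:3]).T).T+p
    r=least_squares(lambda v:(proj(f,pts(v))-obs).ravel(),[.03,0,0,0,0])
    return r.x,np.sqrt(np.mean(r.fun**2))
E
python3 - <<'E'
from fit import *
f=np.load("w5.npy",allow_pickle=True).item()
# tool pose from camera extrinsics (same calibration)
w=np.load("wc.npz");E=f["extrinsics"];R=E[:3,:3].T@w["Rc"].T;o=-E[:3,:3].T@E[:3,3];p=o-R@w["oc"];print(p)
q=lambda a:[(255+(u+.5)/5-.5,165+(v+.5)/5-.5)for u,v in a]
v,e=fit(f,q([(142,135),(146,208),(148,279),(151,348)]),q([(551,136),(547,209),(543,280),(541,349)]),p,R)
print("in tool frame (x down, y, z):",v[:3].round(4),"yaw,tilt deg",np.degrees(v[3:]).round(2),e)
f=np.load("w4.npy",allow_pickle=True).item();E=f["extrinsics"];R=E[:3,:3].T@w["Rc"].T;o=-E[:3,:3].T@E[:3,3];p=o-R@w["oc"]
L=[(155,116),(157,177),(159,237),(161,293),(163,350),(164,406),(166,459),(168,512)];Rr=[(487,116),(486,178),(484,238),(482,295),(480,350),(478,406),(476,460),(473,512)]
q=lambda a:[(260+(u+.5)/5-.5,145+(v+.5)/5-.5)for u,v in a]
v,e=fit(f,q(L),q(Rr),p,R);print(v[:3].round(4),np.degrees(v[3:]),e, p+R@v[:3])
E
```

```text
[0.47501856 0.30492851 0.24616693]
in tool frame (x down, y, z): [ 0.0472 -0.0022 -0.0005] yaw,tilt deg [-0.13  0.  ] 0.08397544014935564
[ 0.0939  0.0024 -0.0003] [-0.06237893  1.37775075] 0.10582220432958601 [0.47594018 0.30479411 0.02807798]
```

```bash
python3 -m crank '[[0.06,0,0,0,0,0,0],[0.12,0,0,0,0,0,0],[0.15,0,0,0,0,0,0],[0.16,0,0,0,0,0,0],[0.166,0,0,0,0,0,0],[0.166,0,0,0,0,0,0],[0.166,0,0,0,0,0,0]]';  python3 - <<'E'
from h import *
f=grab_frame("wrist");cv2.imwrite("pics/w6.png",f["pixels"][:,:,::-1])
s=get_state();print(s["eef_pos"],s["force"])
E
```

```text
t: 9.78
eef_pos: [0.4758, 0.3043, 0.0828]
ee_rot: [-1.143, 1.569, 0.828]
force: [-0.4, -0.1, -0.2]
width: 0.0135
[0.47568589 0.30426935 0.08271725] [-0.03740703  0.10120242 -1.18017429]
```

View pics/w6.png

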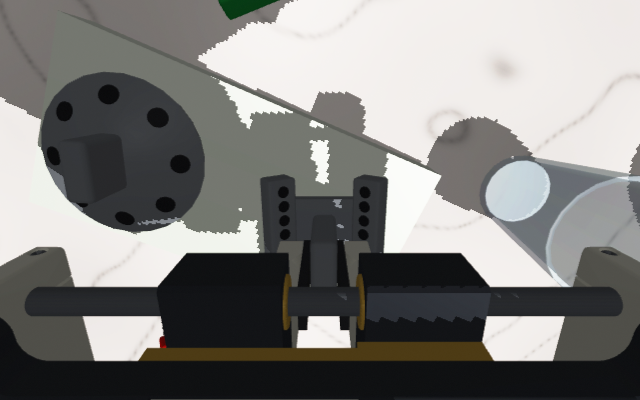

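```bash
python3 -m crank '[[0.004,0,0,0,0,0,0],[0.004,0,0,0,0,0,0],[0.004,0,0,0,0,0,0.5],[0.004,0,0,0,0,0,0.5],[0.004,0,0,0,0,0,0.5],[0.004,0,0,0,0,0,0.5]]';  python3 - <<'E'
from h import *
f=grab_frame("wrist");cv2.imwrite("pics/w7.png",f["pixels"][:,:,::-1]);np.save("w7.npy",f,allow_pickle=True)
f["pixels"]=np.clip(f["pixels"].astype(float)*1.6,0,255).astype(np.uint8);crop(f,(245,155,405,275),5,"w7c.png")
s=get_state();print(s["eef_pos"],s["force"],s["width"]);plan([.476,.3048,.0595],113)
E
```

```text
t: 10.58
eef_pos: [0.4753, 0.3038, 0.0776]
ee_rot: [-1.33, 1.571, 0.641]
force: [0.2, -0.0, -0.2]
width: 0.0428
[0.47524144 0.3037616  0.0775979 ] [ 0.91216569  0.07491729 -0.2578135 ] 0.0431151597739918
shift [ 0.0181 -0.0011  0.0007] rotvec [-0.0015 -0.      0.0001]
```

View pics/w7c.png

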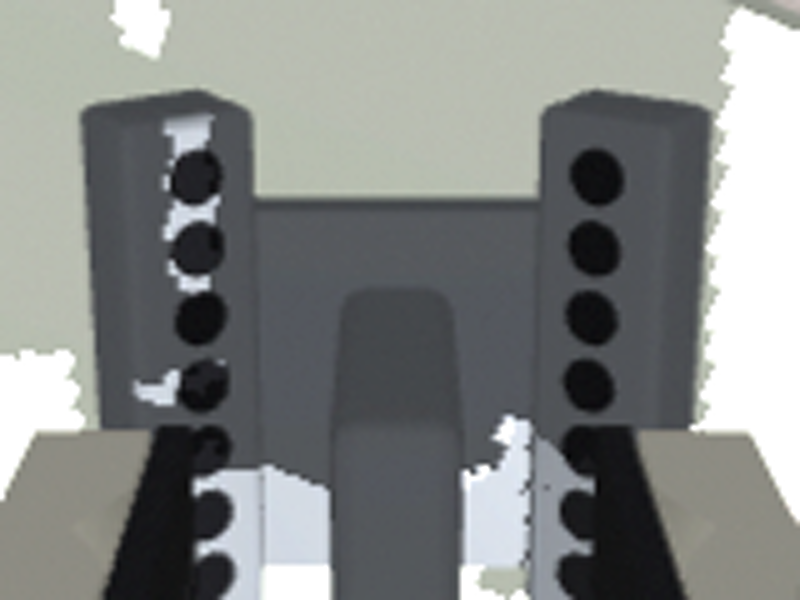

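```bash
python3 -m crank '[[0.018,-0.001,0.001,0,0,0,0.5],[0.018,-0.001,0.001,0,0,0,0.5],[0.018,-0.001,0.001,0,0,0,0],[0.018,-0.001,0.001,0,0,0,0],[0.018,-0.001,0.001,0,0,0,0],[0.018,-0.001,0.001,0,0,0,0],[0.018,-0.001,0.001,0,0,0,0],[0.018,-0.001,0.001,0,0,0,0]]' 40;  python3 -m crank '[[0,0,0,0,0,0,0],[0,0,0,0,0,0,0]]'
```

```text
t: 11.62
eef_pos: [0.4758, 0.3051, 0.0597]
ee_rot: [-1.6, 1.571, 0.371]
force: [0.5, -0.3, 2.9]
width: 0.0138
t: 11.88
eef_pos: [0.4758, 0.3051, 0.0597]
ee_rot: [-1.725, 1.571, 0.246]
force: [-0.7, 0.7, 2.7]
width: 0.0136
```

```bash
python3 -m crank '[[-0.04,0,0,0,0,0,0],[-0.1,0,0,0,0,0,0],[-0.15,0,0,0,0,0,0],[-0.19,0,0,0,0,0,0],[-0.19,0,0,0,0,0,0],[-0.19,0,0,0,0,0,0],[-0.19,0,0,0,0,0,0]]';  python3 - <<'E'
from h import *
f=grab_frame("wrist");np.save("w8.npy",f,allow_pickle=True)
s=get_state();print(s["eef_pos"],jawang(),s["force"],s["width"])
f["pixels"]=np.clip(f["pixels"].astype(float)*1.6,0,255).astype(np.uint8);crop(f,(245,155,405,275),5,"w8c.png")
plan([.5157,-.1965,.25],146.6)
E
```

```text
t: 12.75
eef_pos: [0.4752, 0.3045, 0.248]
ee_rot: [1.966, 1.568, -2.347]
force: [0.4, -0.1, -0.4]
width: 0.014
[0.47534237 0.30464174 0.24813353] 112.90089336494859 [ 0.60532926  0.22796441 -1.17644193] 0.01404840844122538
shift [-0.001   0.1578 -0.4773] rotvec [-5.882e-01 -3.000e-04 -2.400e-03]
```

View pics/w8c.png

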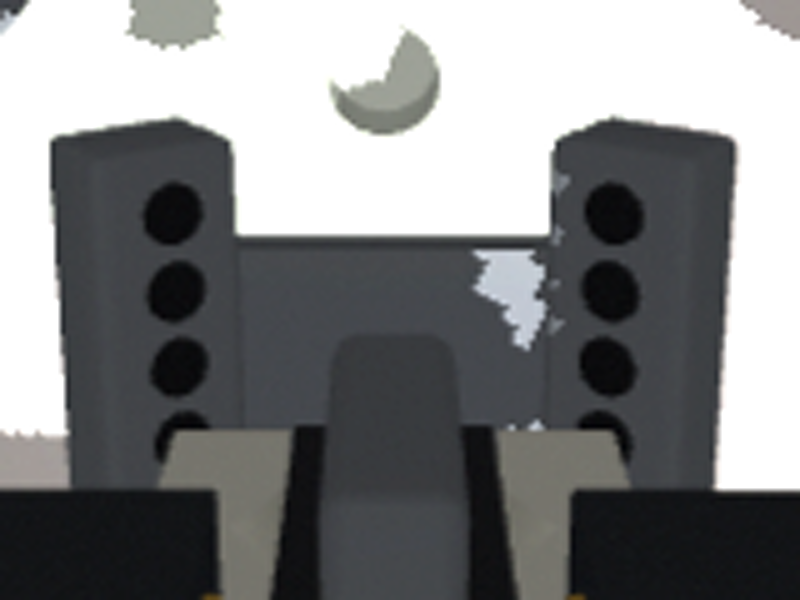

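```bash
python3 - <<'E'
from fit import *
f=np.load("w8.npy",allow_pickle=True).item()
w=np.load("wc.npz");E=f["extrinsics"];R=E[:3,:3].T@w["Rc"].T;o=-E[:3,:3].T@E[:3,3];p=o-R@w["oc"];print(p)
q=lambda a:[(245+(u+.5)/5-.5,155+(v+.5)/5-.5)for u,v in a]
v,e=fit(f,q([(172,213),(176,291),(179,366)]),q([(614,214),(610,291),(607,366)]),p,R)
print("tool frame:",v[:3].round(4),"yaw,tilt deg",np.degrees(v[3:]).round(2),e)
E
```

```text
[0.47555467 0.30626052 0.2480665 ]
tool frame: [ 0.0331 -0.     -0.0008] yaw,tilt deg [-0.02  1.87] 0.05087396999231613
```

```bash
python3 -m crank '[[0,0.158,-0.477,-0.588,0,0,0],[0,0.158,-0.477,-0.588,0,0,0],[0,0.158,-0.477,-0.588,0,0,0],[0,0.158,-0.477,-0.588,0,0,0],[0,0.158,-0.477,-0.588,0,0,0],[0,0.158,-0.477,-0.588,0,0,0],[0,0.158,-0.477,-0.588,0,0,0],[0,0.158,-0.477,-0.588,0,0,0],[0,0.158,-0.477,-0.588,0,0,0],[0,0.158,-0.477,-0.588,0,0,0]]';  python3 - <<'E'
from h import *
s=get_state();print(s["eef_pos"],jawang(),s["force"],s["width"],np.round(s["q"],2))
f=grab_frame("scene");crop(f,(225,60,365,200),4,"s9.png")
f=grab_frame("wrist");cv2.imwrite("pics/w9.png",f["pixels"][:,:,::-1]);
plan([.5157,-.1965,.15],146.6)
E
```

```text
t: 14.05
eef_pos: [0.5154, -0.1964, 0.2485]
ee_rot: [0.471, 1.569, 3.028]
force: [0.3, -0.1, -0.9]
width: 0.0137
[ 0.51540401 -0.19640124  0.24849114] 146.48362948448977 [ 0.34310791 -0.09404469 -0.87607624] 0.013657184045440864 [-0.01  0.14 -0.23 -0.   -1.2  -0.58]
shift [ 0.0991  0.0013 -0.0009] rotvec [ 0.0005  0.0008 -0.0002]
```

View pics/s9.png

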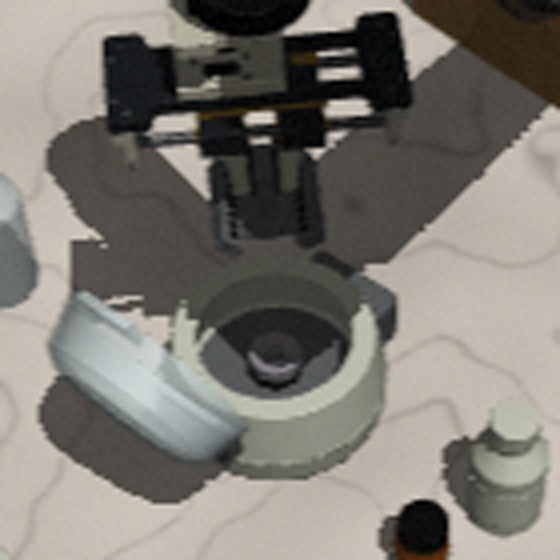

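View pics/w9.png

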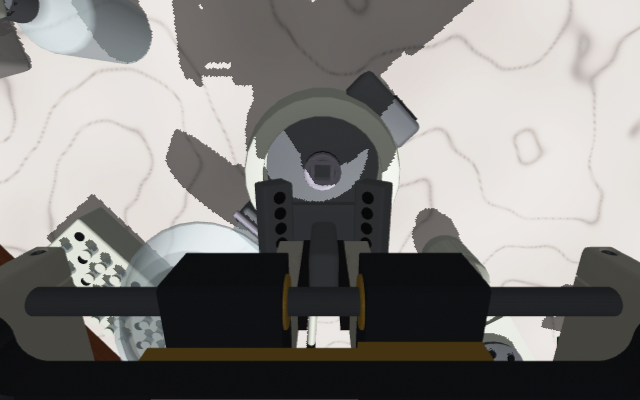

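```bash
python3 - <<'E'
from h import *
f=grab_frame("wrist");np.save("w9.npy",f,allow_pickle=True);f["pixels"]=np.clip(f["pixels"].astype(float)*1.4,0,255).astype(np.uint8);crop(f,(290,145,355,200),11,"w9c.png")
E
```

```text
(no output)
```

View pics/w9c.png

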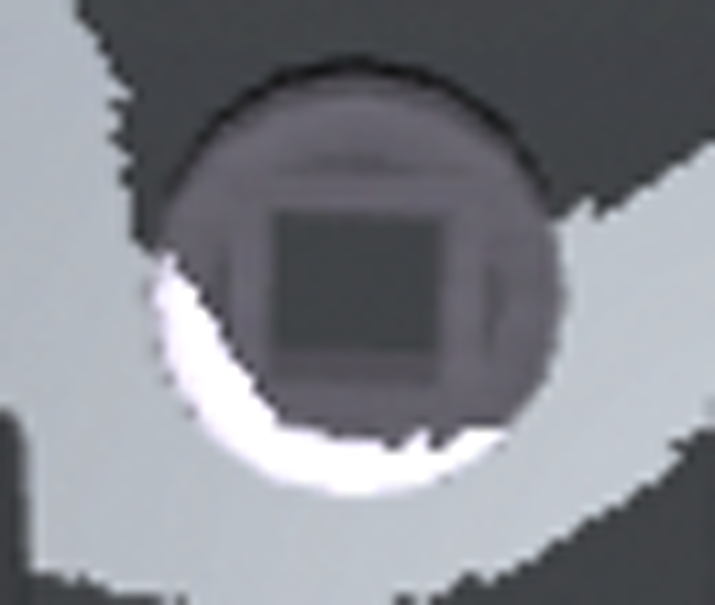

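```bash
python3 - <<'E'
from h import *
f=np.load("w9.npy",allow_pickle=True).item()
U=lambda u,v,z=.058:unproj(f,(290+(u+.5)/11-.5,145+(v+.5)/11-.5),z)
C=np.array([U(*c) for c in[(270,212),(443,212),(440,382),(272,382)]]);print(C.mean(0))
for i in range(4):
    d=C[(i+1)%4]-C[i];print(np.linalg.norm(d),np.degrees(np.arctan2(d[1],d[0]))%90)
E=f["extrinsics"];w=np.load("wc.npz");R=E[:3,:3].T@w["Rc"].T;o=-E[:3,:3].T@E[:3,3];p=o-R@w["oc"];print("tcp by cam",p,"tool frame hub",R.T@(C.mean(0)-p))
E
```

```text
[ 0.51612628 -0.19655943  0.058     ]
0.01714746101704573 56.65257770551429
0.01736811616129235 56.01880975448934
0.016900363903956436 56.65022660283392
0.017366447202806463 56.83399056575294
tcp by cam [ 0.5156349  -0.19348134  0.24919005] tool frame hub [ 0.19119183  0.0021174  -0.00213362]
```

```bash
python3 - <<'E'
from h import *
f=np.load("w9.npy",allow_pickle=True).item();f["pixels"]=np.clip(f["pixels"].astype(float)*1.6,0,255).astype(np.uint8);crop(f,(245,165,405,275),5,"w9d.png")
E
```

```text
(no output)
```

View pics/w9d.png

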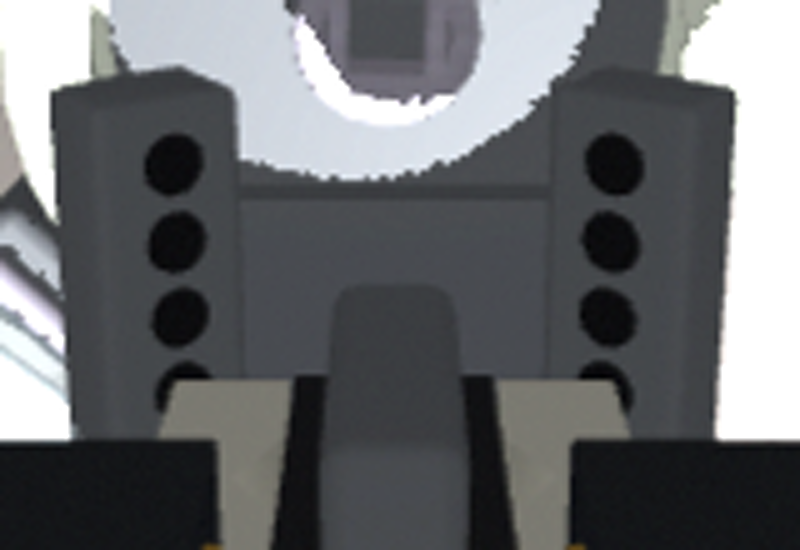

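```bash
python3 - <<'E'
from h import *
from scipy.optimize import least_squares
f=np.load("w9.npy",allow_pickle=True).item()
w=np.load("wc.npz");E=f["extrinsics"]
# use ideal orientation in the camera frame: tool pointing down, jaw per state
for name,R in (("cam",E[:3,:3].T@w["Rc"].T),("ideal",down(146.5))):
  o=-E[:3,:3].T@E[:3,3];p=np.array([.5154,-.1964,.2485])
  L=[(173,164),(177,242),(180,318)];Rr=[(614,165),(611,242),(608,318)]
  q=lambda a:np.array([(245+(u+.5)/5-.5,165+(v+.5)/5-.5)for u,v in a])
  obs=np.r_[q(L),q(Rr)]
  for spc in(.02375,.0235,.024):
    loc=np.array([[x,s*spc,.024] for s in(-1,1) for x in(-.0315,-.0225,-.0135)])
    B=np.c_[[0,-1,0],[0,0,1],[-1,0,0]].astype(float)
    def pts(v):return (R@(loc@(B@Rn.from_euler("z",v[3]).as_matrix()).T+v[:3]).T).T+p
    r=least_squares(lambda v:(proj(f,pts(v))-obs).ravel(),[.03,0,0,0])
    hub=R.T@(np.array([.51613,-.19656,.058])-p)
    print(name,spc,r.x.round(4),np.sqrt(np.mean(r.fun**2)),"hub-rotor in tool:",(hub-r.x[:3]).round(4))
E
```

```text
cam 0.02375 [ 0.0318 -0.0036  0.0007 -0.0001] 0.08173397179977819 hub-rotor in tool: [ 0.1587  0.0031 -0.0014]
cam 0.0235 [ 0.0302 -0.003   0.0007 -0.0001] 0.15698260052456328 hub-rotor in tool: [ 0.1603  0.0025 -0.0014]
cam 0.024 [ 0.0334 -0.0042  0.0007 -0.0001] 0.07185721512197253 hub-rotor in tool: [ 0.1571  0.0037 -0.0014]
ideal 0.02375 [ 0.0318 -0.0036  0.0007  0.0021] 0.0836433955032157 hub-rotor in tool: [ 0.1587  0.0033 -0.0014]
ideal 0.0235 [ 0.0302 -0.003   0.0007  0.0021] 0.1597233355259415 hub-rotor in tool: [ 0.1603  0.0027 -0.0014]
ideal 0.024 [ 0.0334 -0.0042  0.0007  0.0021] 0.0703359564894724 hub-rotor in tool: [ 0.1571  0.0039 -0.0014]
```

```bash
python3 -m crank '[[0.03,0.002,-0.001,0,0,0,0],[0.06,0.002,-0.001,0,0,0,0],[0.06,0.002,-0.001,0,0,0,0],[0.06,0.002,-0.001,0,0,0,0]]';  python3 - <<'E'
from h import *
s=get_state();print(s["eef_pos"],jawang(),s["force"])
f=grab_frame("wrist");np.save("w10.npy",f,allow_pickle=True)
f["pixels"]=np.clip(f["pixels"].astype(float)*1.6,0,255).astype(np.uint8);crop(f,(245,145,405,265),5,"w10.png")
E
```

```text
t: 14.7
eef_pos: [0.5165, -0.1975, 0.1909]
ee_rot: [-2.963, 1.569, -0.403]
force: [1.0, 0.3, -0.4]
width: 0.0137
[ 0.51650029 -0.19747814  0.19090468] 146.69314034261183 [ 0.97816926  0.29784521 -0.43523273]
```

View pics/w10.png

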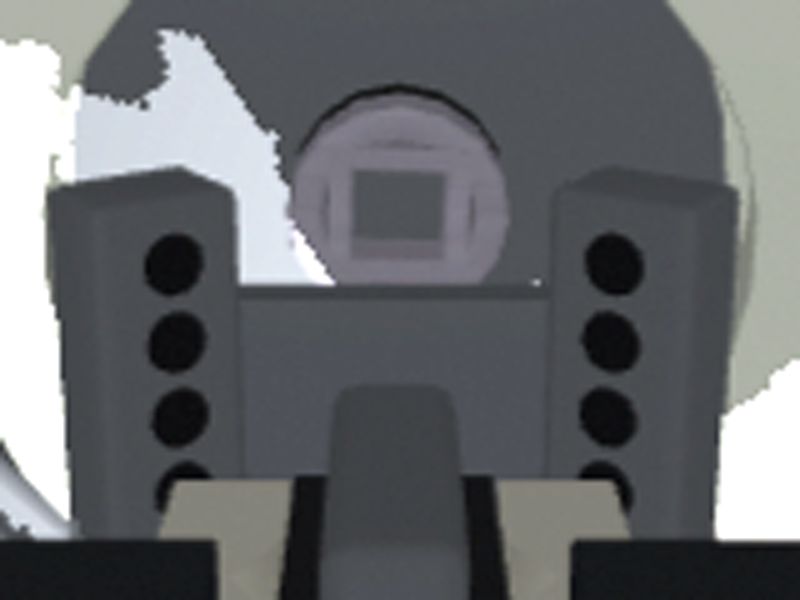

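```bash
python3 - <<'E'
from h import *
from scipy.optimize import least_squares
f=np.load("w10.npy",allow_pickle=True).item()
q=lambda a:np.array([(245+(u+.5)/5-.5,145+(v+.5)/5-.5)for u,v in a])
R=down(146.6);s=get_state();p=np.array(s["eef_pos"])
C=np.array([unproj(f,c,.058) for c in q([(351,170),(447,170),(447,262),(351,262)])]);print(C.mean(0),[np.linalg.norm(C[i]-C[i-1]) for i in range(4)])
obs=np.r_[q([(174,264),(177,342),(180,417)]),q([(614,264),(611,342),(608,417)])]
for spc in(.02375,.0235,.0233):
    loc=np.array([[x,s*spc,.024] for s in(-1,1) for x in(-.0315,-.0225,-.0135)])
    B=np.c_[[0,-1,0],[0,0,1],[-1,0,0]].astype(float)
    def pts(v):return (R@(loc@(B@Rn.from_euler("z",v[3]).as_matrix()).T+v[:3]).T).T+p
    r=least_squares(lambda v:(proj(f,pts(v))-obs).ravel(),[.03,0,0,0])
    hub=R.T@(C.mean(0)-p)
    print(spc,r.x.round(4),np.sqrt(np.mean(r.fun**2)),"hub-rotor:",(hub-r.x[:3]).round(4), "exp depth",p[2]-.0297-.058)
E
```

```text
[ 0.51619085 -0.19613301  0.058     ] [np.float64(0.017794850145347537), np.float64(0.01770362731024945), np.float64(0.01779346374200649), np.float64(0.01802418679631437)]
0.02375 [ 0.0329 -0.0023  0.0005  0.0027] 0.08810575186782299 hub-rotor: [0.1003 0.0013 0.0008] exp depth 0.10348527162333054
0.0235 [ 0.0312 -0.0017  0.0005  0.0027] 0.17322733723690809 hub-rotor: [0.1019 0.0007 0.0008] exp depth 0.10348527162333054
0.0233 [ 0.03   -0.0012  0.0005  0.0027] 0.24564603579807395 hub-rotor: [0.1032 0.0002 0.0008] exp depth 0.10348527162333054
```

```bash
python3 -m crank '[[0.03,0.0005,0.0006,0,0,0,0],[0.055,0.0005,0.0006,0,0,0,0],[0.07,0.0005,0.0006,0,0,0,0],[0.08,0.0005,0.0006,0,0,0,0],[0.08,0.0005,0.0006,0,0,0,0],[0.08,0.0005,0.0006,0,0,0,0]]';  python3 - <<'E'
from h import *
s=get_state();print(s["eef_pos"],jawang(),s["force"])
E
python3 -m crank '[[0.002,0,0,0,0,0,0],[0.004,0,0,0,0,0,0],[0.004,0,0,0,0,0,0]]'
python3 -m crank '[[0.001,0,0,0,0,0,0],[0.002,0,0,0,0,0,0],[0.002,0,0,0,0,0,0]]'
```

```text
t: 15.5
eef_pos: [0.5155, -0.1983, 0.1104]
ee_rot: [-2.804, 1.57, -0.245]
force: [0.9, 0.4, -0.3]
width: 0.0144
[ 0.51546542 -0.19826601  0.11038464] 146.60982767954906 [ 0.87173912  0.35278307 -0.28321934]
t: 15.88
eef_pos: [0.5147, -0.1981, 0.1055]
ee_rot: [0.396, 1.571, 2.955]
force: [-0.5, -0.2, -0.9]
width: 0.0139
t: 16.25
eef_pos: [0.5148, -0.1981, 0.1034]
ee_rot: [0.456, 1.571, 3.014]
force: [-0.4, 0.2, -1.1]
width: 0.0138
```

```bash

python3 -m crank '[[0.001,0,0,0,0,0,0],[0.003,0,0,0,0,0,0],[0.003,0,0,0,0,0,0]]'
python3 - <<'E'
from h import *
s=get_state();p,R=pose();print(s["eef_pos"],"tool-frame force",R.T@s["force"])
f=grab_frame("wrist");crop(f,(245,145,405,265),5,"w11.png")
plan([.516,-.197,.1],146.6)
E
```

```text
t: 16.62
eef_pos: [0.5147, -0.1981, 0.1003]
ee_rot: [0.488, 1.57, 3.046]
force: [0.0, -0.0, -1.1]
width: 0.0141
[ 0.51466436 -0.19813249  0.10032525] tool-frame force [ 1.14042792  0.01802722 -0.03076886]
shift [ 0.0004 -0.0016 -0.0004] rotvec [-0.0001  0.0002 -0.0001]
```

View pics/w11.png

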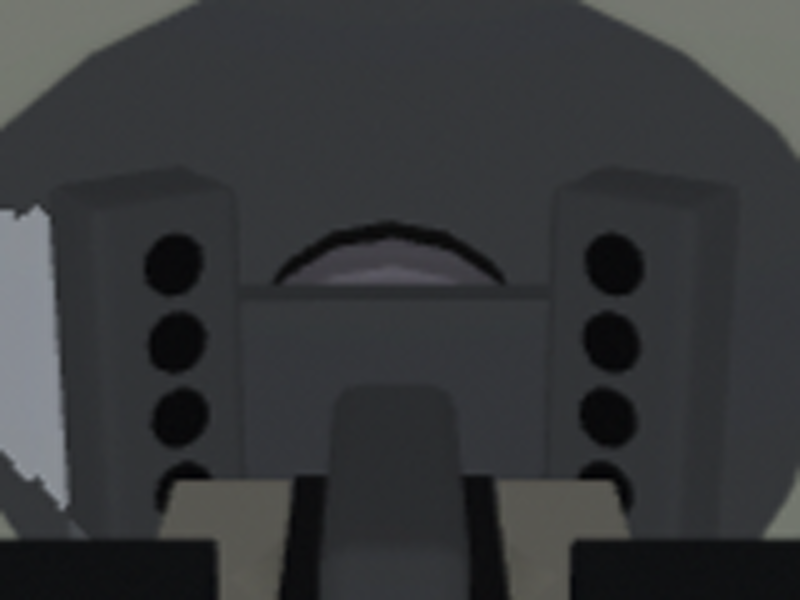

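```bash

python3 -m crank '[[0.002,0,0,0,0,0,0],[0.004,0,0,0,0,0,0],[0.004,0,0,0,0,0,0]]'
python3 -m crank '[[0.002,0,0,0,0,0,0],[0.004,0,0,0,0,0,0],[0.004,0,0,0,0,0,0]]'
```

```text
t: 17.05
eef_pos: [0.5147, -0.1981, 0.0963]
ee_rot: [0.493, 1.57, 3.052]
force: [-0.4, 0.6, -1.1]
width: 0.0138
t: 17.42
eef_pos: [0.5147, -0.1981, 0.0923]
ee_rot: [0.521, 1.57, 3.079]
force: [0.5, -0.7, -0.4]
width: 0.0136
```

```bash

python3 -m crank '[[0.001,0,0,0,0,0,0],[0.002,0,0,0,0,0,0],[0.003,0,0,0,0,0,0],[0.003,0,0,0,0,0,0]]'
python3 -m crank '[[0.001,0,0,0,0,0,0],[0.002,0,0,0,0,0,0],[0.002,0,0,0,0,0,0]]'
```

```text
t: 17.92
eef_pos: [0.5148, -0.1982, 0.0895]
ee_rot: [0.761, 1.571, -2.963]
force: [-0.1, 0.1, 0.1]
width: 0.0138
t: 18.3
eef_pos: [0.5149, -0.1982, 0.0876]
ee_rot: [1.758, 1.571, -1.967]
force: [-0.1, 0.8, -0.2]
width: 0.0139
```

```bash

python3 -m crank '[[0.001,0,0,0,0,0,0],[0.002,0,0,0,0,0,0],[0.002,0,0,0,0,0,0]]'
python3 -m crank '[[0.001,0,0,0,0,0,0],[0.002,0,0,0,0,0,0],[0.002,0,0,0,0,0,0]]'
```

```text
t: 18.68
eef_pos: [0.5149, -0.1982, 0.0857]
ee_rot: [2.982, 1.571, -0.742]
force: [-0.9, 0.9, 3.0]
width: 0.0136
t: 19.05
eef_pos: [0.5149, -0.1982, 0.0838]
ee_rot: [3.13, 1.571, -0.595]
force: [-1.5, 2.0, 5.7]
width: 0.0141
```

```bash

python3 -m crank '[[-0.002,0,0,0,0,0,0],[-0.003,0,0,0,0,0,0],[-0.003,0,0,0,0,0,0.4],[-0.003,0,0,0,0,0,0.4],[-0.003,0,0,0,0,0,0.4],[-0.003,0,0,0,0,0,0.4]]'
python3 - <<'E'
from h import *
s=get_state();print(s["eef_pos"],s["force"],s["width"])
E
python3 -m crank '[[-0.03,0,0,0,0,0,0.4],[-0.08,0,0,0,0,0,0.4],[-0.12,0,0,0,0,0,0.4],[-0.16,0,0,0,0,0,0.4],[-0.16,0,0,0,0,0,0.4],[-0.16,0,0,0,0,0,0.4]]'
python3 - <<'E'
from h import *
s=get_state();print(s["eef_pos"],s["force"],s["width"])
f=grab_frame("wrist");np.save("w12.npy",f,allow_pickle=True);cv2.imwrite("pics/w12.png",f["pixels"][:,:,::-1])
f=grab_frame("scene");crop(f,(225,60,365,200),4,"s12.png")
E
```

```text
t: 19.8
eef_pos: [0.5148, -0.1981, 0.0864]
ee_rot: [0.383, 1.571, 2.942]
force: [0.3, -0.4, -0.5]
width: 0.0347
[ 0.51477034 -0.19812264  0.08641222] [ 0.26036281 -0.37230308 -0.50484105] 0.03474557016419252
t: 20.55
eef_pos: [0.5145, -0.198, 0.2462]
ee_rot: [-0.527, 1.57, 2.032]
force: [1.4, -0.1, -0.8]
width: 0.0348
[ 0.51448883 -0.19797988  0.24617743] [ 1.41542103 -0.08913272 -0.8129825 ] 0.03480517578839378
```

View pics/w12.png

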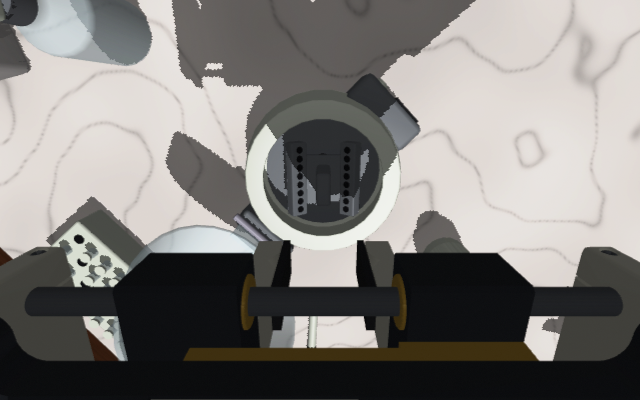

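View pics/s12.png

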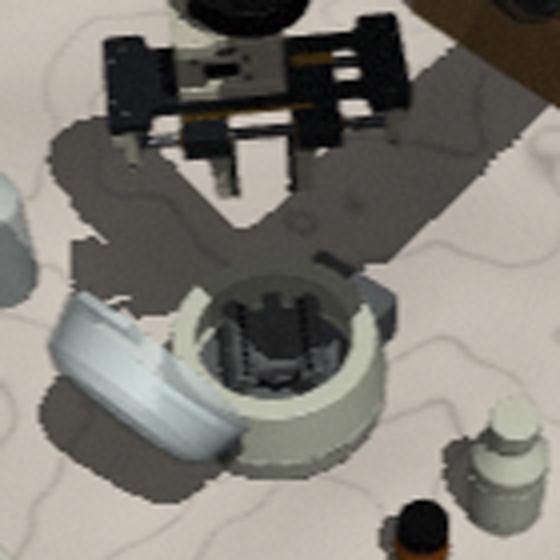

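```bash
python3 - <<'E'
from h import *
f=np.load("w12.npy",allow_pickle=True).item();f["pixels"]=np.clip(f["pixels"].astype(float)*2,0,255).astype(np.uint8);crop(f,(265,125,385,235),6,"w12c.png")
E
```

```text
(no output)
```

View pics/w12c.png

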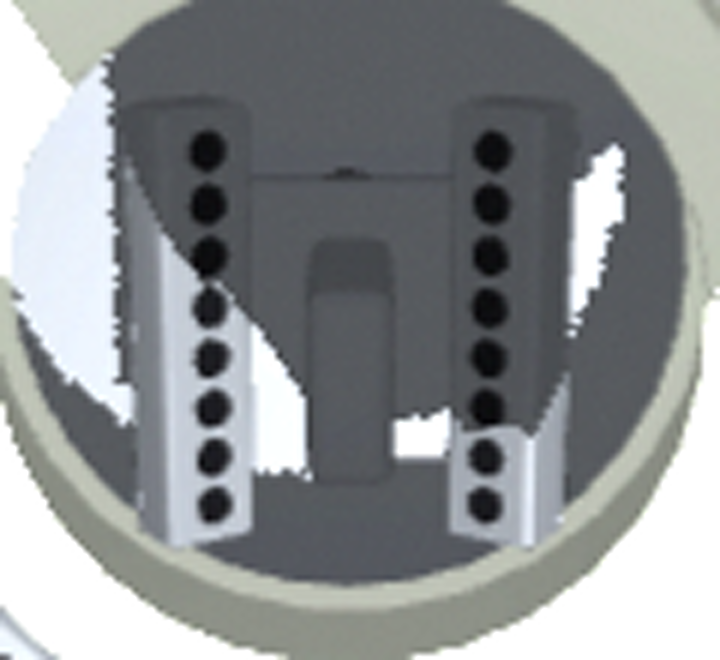

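```bash
python3 - <<'E'
from h import *
from scipy.optimize import least_squares
f=np.load("w12.npy",allow_pickle=True).item()
q=lambda a:np.array([(265+(u+.5)/6-.5,125+(v+.5)/6-.5)for u,v in a])
L=q([(207,151),(209,204),(209,257),(211,308),(212,358),(213,408),(214,457),(214,505)])
R=q([(493,152),(491,205),(490,257),(489,308),(488,358),(487,407),(486,457),(486,505)])
for z in(.082,.088):
    P=np.array([unproj(f,u,z) for u in np.r_[L,R]]);print(z,P.mean(0),np.linalg.norm(P[0]-P[7]),np.linalg.norm(P[8]-P[15]))
obs=np.r_[L,R]
loc=np.array([[x,s*.02365,.024] for s in(-1,1) for x in -.0315+.009*np.arange(8)])
r=least_squares(lambda v:(proj(f,loc@Rn.from_euler("ZYX",v[3:]).as_matrix().T+v[:3])-obs).ravel(),[.515,-.197,.058,.985,0,0])
print(r.x[:3].round(4),np.degrees(r.x[3:]).round(2),np.sqrt(np.mean(r.fun**2)))
E
```

```text
0.082 [ 0.51555243 -0.19670616  0.082     ] 0.06216938714477108 0.062007227736469266
0.088 [ 0.51469014 -0.1980073   0.088     ] 0.06101549619806419 0.06085634653912222
[ 0.5151 -0.1974  0.0575] [ 5.66e+01  2.42e+00 -2.00e-02] 0.11252208978852919
```

```bash
python3 - <<'E'
from h import *
f=grab_frame("scene");np.save("s13.npy",f,allow_pickle=True)
crop(f,(228,120,308,185),10,"s13.png")
i=cv2.imread("pics/top0.png")[135:195,335:405];cv2.imwrite("pics/t13.png",cv2.resize(i,None,fx=10,fy=10,interpolation=cv2.INTER_CUBIC))
E
```

```text
(no output)
```

View pics/s13.png

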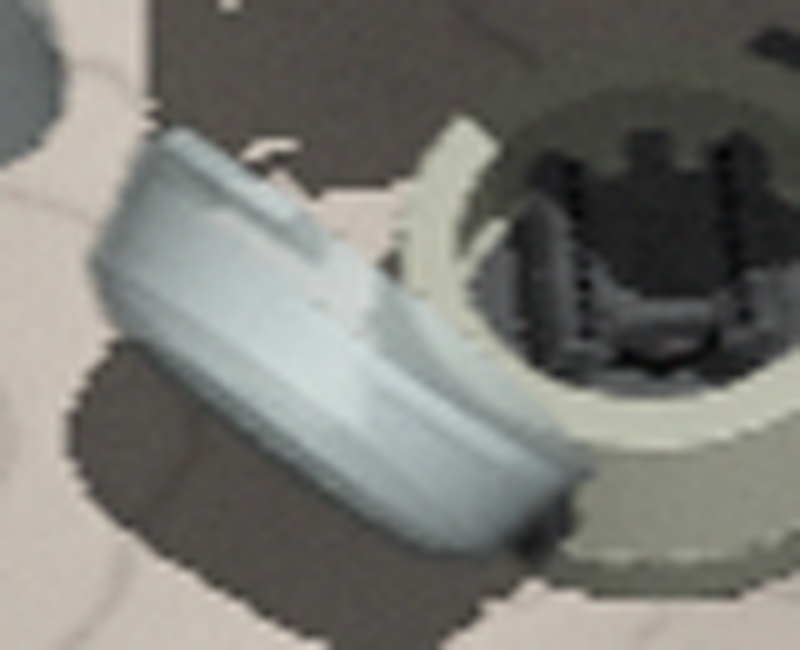

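View pics/t13.png

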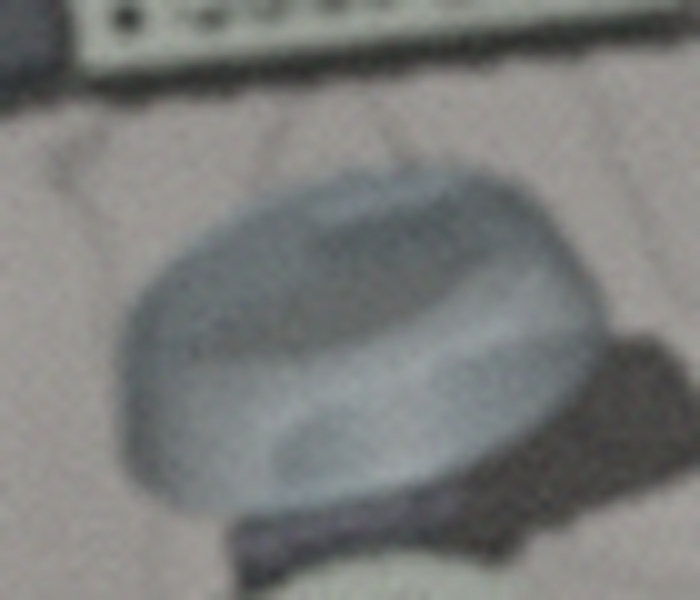

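```bash
python3 - <<'E'
from h import *
from scipy.optimize import fsolve,least_squares
f=np.load("s13.npy",allow_pickle=True).item()
c=np.array([.5160,-.1968,0])
def tip(yaw,a,k=0,rho=.199,n=0):
    xh=np.array([np.cos(yaw),np.sin(yaw),0]);yh=np.array([-np.sin(yaw),np.cos(yaw),0]);zz=np.array([0,0,1.])
    return c+.092*xh+.082*zz+rho*(-np.cos(a)*xh+np.sin(a)*zz)+n*(np.sin(a)*xh+np.cos(a)*zz)+k*yh
ob=[(245.5,133.3),(259.3,144)]
for n in(-.004,0,.004):
    r=least_squares(lambda v:np.r_[proj(f,tip(v[0],v[1],-.022,n=n))[0]-ob[1],proj(f,tip(v[0],v[1],.022,n=n))[0]-ob[0]],[.2,1.9])
    r2=least_squares(lambda v:np.r_[proj(f,tip(v[0],v[1],-.022,n=n))[0]-ob[0],proj(f,tip(v[0],v[1],.022,n=n))[0]-ob[1]],[.2,1.9])
    for q in(r,r2):print(n,np.degrees(q.x[0]),q.x[1],q.cost,tip(*q.x,n=n))
w=np.load("w12.npy",allow_pickle=True).item()
print(proj(w,np.array([.516,-.197,.04])-.1*np.array([np.cos(.25),np.sin(.25),0])),[proj(w,np.array([.516,-.197,.07])-.12*np.array([np.cos(a),np.sin(a),0])) for a in(.2,.25,.3)])
E
```

```text
-0.004 13.567437099414022 1.9391811471625924 267.7702900424855 [ 0.67146714 -0.15928206  0.26908957]
-0.004 14.114668807020742 1.940106281773631 2.1341042075803927 [ 0.67126955 -0.15775672  0.26902664]
0 13.559207509418037 1.9190538098209482 267.7531665233766 [ 0.67145381 -0.1593089   0.26905379]
0 14.106971612628005 1.9199792236245083 2.133058430254863 [ 0.67125614 -0.15778227  0.26899086]
0.004 13.567435118257322 1.898985581268694 267.77029004251347 [ 0.67146714 -0.15928206  0.26908956]
0.004 14.114668861522324 1.8999106898687455 2.134104207580335 [ 0.67126955 -0.15775672  0.26902664]
[[384.97839952 103.6042095 ]] [array([[409.33892214,  93.15651264]]), array([[405.23290975,  88.682623  ]]), array([[400.8692511 ,  84.41497783]])]
```

```bash
python3 - <<'E'
from h import *
plan([.712,-.148,.345],104)
E
python3 -m crank '[[-0.05,0,0,0.1,0,0,0],[-0.1,0,0,0.25,0,0,0],[-0.1,0,0,0.4,0,0,0],[-0.1,0,0,0.55,0,0,0],[-0.1,0,0,0.74,0,0,0],[-0.1,0,0,0.74,0,0,0]]'
python3 - <<'E'
from h import *
plan([.712,-.148,.345],104)
s=get_state();print(s["eef_pos"],s["q"])
E
```

```text
shift [-0.1    -0.1506 -0.1373] rotvec [ 0.7434  0.0014 -0.0016]
t: 21.45
eef_pos: [0.5147, -0.1981, 0.3457]
ee_rot: [1.25, 1.569, 3.07]
force: [0.3, -1.0, 0.2]
width: 0.0001
shift [ 4.000e-04 -2.036e-01 -1.000e-04] rotvec [ 0.0046  0.0005 -0.0015]
[ 0.5146884  -0.19809771  0.34566313] [-1.22771197e-02  9.98665829e-02 -5.97416891e-02 -9.63086666e-05
 -1.41278266e+00 -1.30958278e+00]
```

```bash

python3 -m crank '[[0,-0.05,0,0,0,0,0],[0,-0.1,0,0,0,0,0],[0,-0.15,0,0,0,0,0],[0,-0.204,0,0,0,0,0],[0,-0.204,0,0,0,0,0],[0,-0.204,0,0,0,0,0]]'
python3 - <<'E'
from h import *
plan([.712,-.148,.255],104)
s=get_state();print(s["eef_pos"])
f=grab_frame("scene");crop(f,(205,60,345,200),5,"s14.png")
f=grab_frame("wrist");cv2.imwrite("pics/w14.png",f["pixels"][:,:,::-1])
E
```

```text
t: 22.2
eef_pos: [0.7126, -0.1481, 0.3453]
ee_rot: [1.469, 1.569, -2.993]
force: [-0.5, -0.8, -0.1]
width: 0.0005
shift [0.0903 0.0003 0.0002] rotvec [ 0.0066  0.0002 -0.002 ]
[ 0.71256315 -0.14811253  0.34528944]
```

View pics/s14.png

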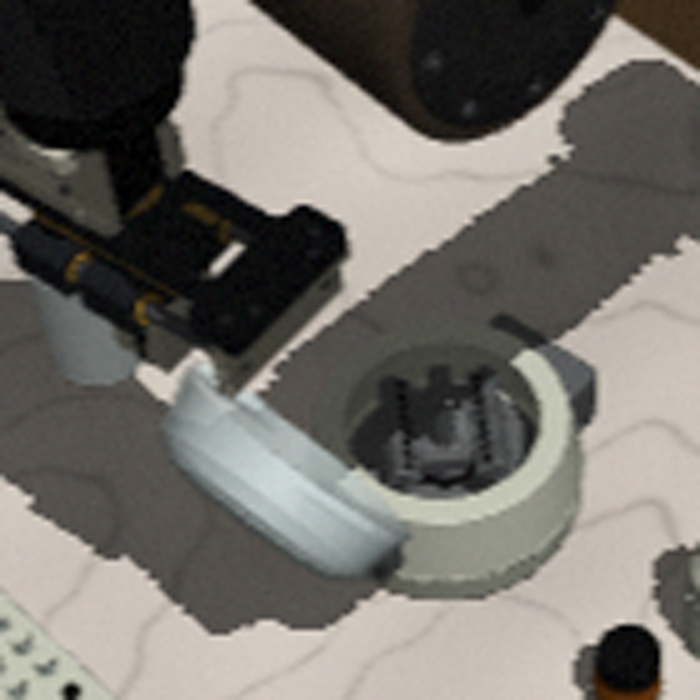

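View pics/w14.png

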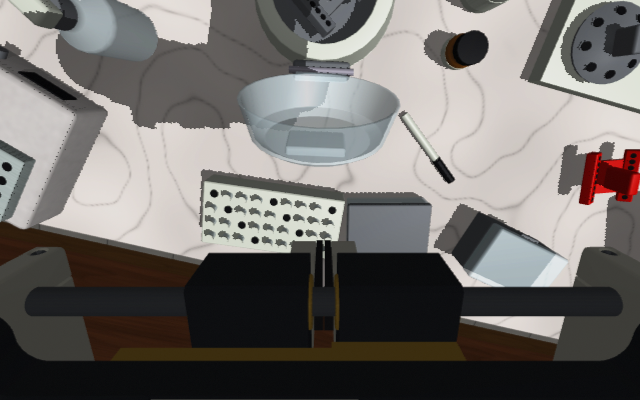

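```bash
python3 - <<'E'
from h import *
f=grab_frame("wrist");x0,y0,x1,y1=225,50,415,180;s=4
o=np.ascontiguousarray(cv2.resize(f["pixels"][y0:y1,x0:x1,::-1],None,fx=s,fy=s,interpolation=cv2.INTER_CUBIC))
c=np.array([.5160,-.1968,0])
def tip(yaw,a,k=0,rho=.199,n=0):
    xh=np.array([np.cos(yaw),np.sin(yaw),0]);yh=np.array([-np.sin(yaw),np.cos(yaw),0]);zz=np.array([0,0,1.])
    return c+.092*xh+.082*zz+rho*(-np.cos(a)*xh+np.sin(a)*zz)+n*(np.sin(a)*xh+np.cos(a)*zz)+k*yh
for rho,n,col in((.199,.004,(0,0,255)),(.199,-.004,(0,255,0)),(.171,.004,(255,0,0)),(0,0,(255,0,255))):
  for k in(-.022,.022):
    u=proj(f,tip(.245,1.92,k,rho,n))[0];cv2.circle(o,(int((u[0]-x0)*s),int((u[1]-y0)*s)),4,col,-1)
cv2.imwrite("pics/w14c.png",o)
E
```

```text
(no output)
```

View pics/w14c.png

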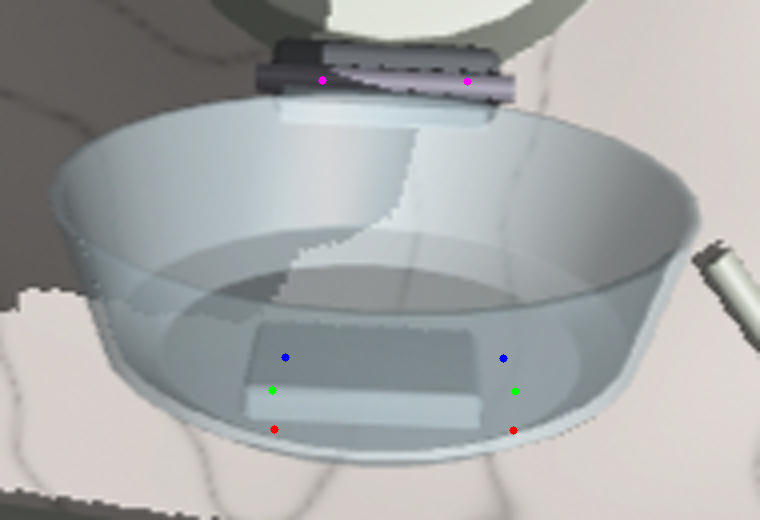

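```bash

python3 -m crank '[[0.04,0,-0.005,0,0,0,0],[0.07,0,-0.005,0,0,0,0],[0.09,0,-0.005,0,0,0,0],[0.09,0,-0.005,0,0,0,0],[0.09,0,-0.005,0,0,0,0]]'
python3 - <<'E'
from h import *
s=get_state();print(s["eef_pos"],s["force"])
f=grab_frame("scene");crop(f,(205,60,345,200),5,"s15.png")
f=grab_frame("wrist");crop(f,(200,50,440,260),3,"w15.png")
E
```

```text
t: 22.98
eef_pos: [0.714, -0.1534, 0.2587]
ee_rot: [-1.999, 1.568, -0.18]
force: [-0.5, 0.9, 0.8]
width: 0.0005
[ 0.71400868 -0.15335343  0.25865294] [-0.52238529  0.85674432  0.79431256]
```

View pics/s15.png

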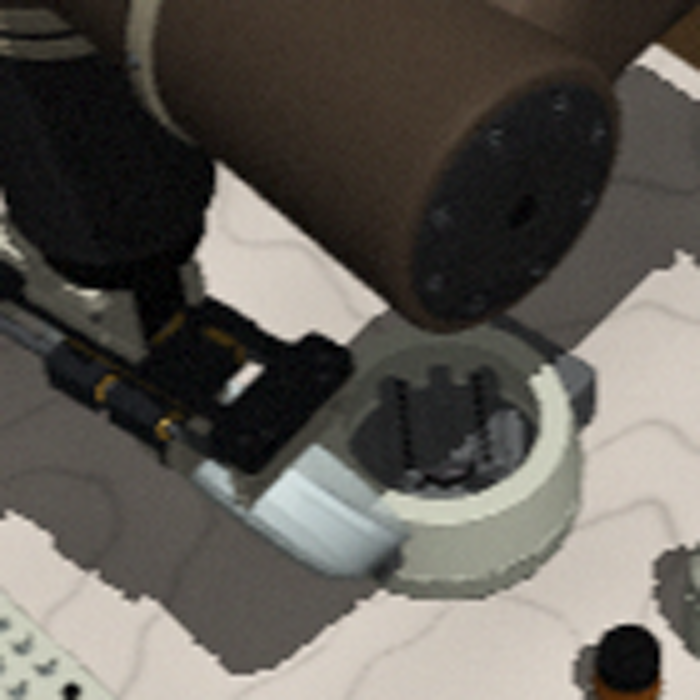

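View pics/w15.png

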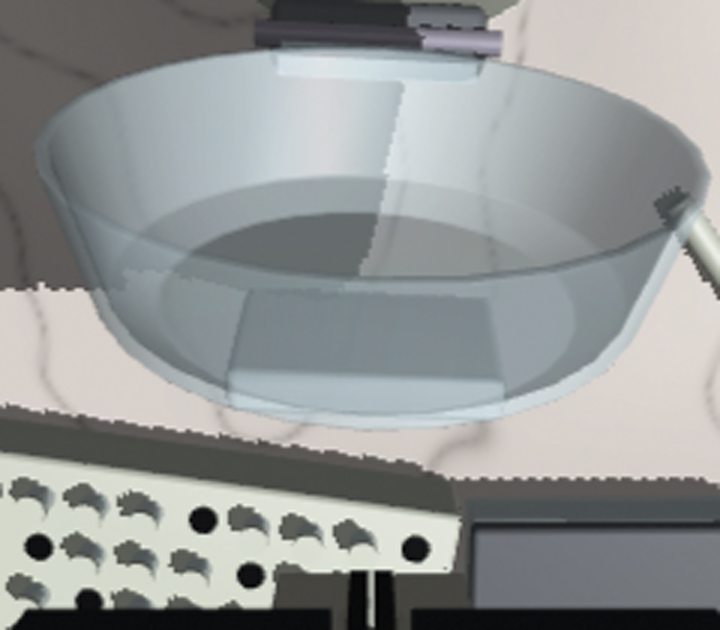

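```bash

python3 -m crank '[[0.004,0.01,0,0,0,0,0],[0.004,0.02,0,0,0,0,0],[0.004,0.03,0.001,0,0,0,0],[0.002,0.045,0.001,0,0,0,0],[0,0.06,0.002,0,0,0,0],[-0.002,0.078,0.002,0,0,0,0],[-0.003,0.095,0.003,0,0,0,0],[-0.003,0.095,0.003,0,0,0,0]]'
python3 - <<'E'
from h import *
s=get_state();print(s["eef_pos"],s["force"])
f=grab_frame("scene");crop(f,(205,60,345,200),5,"s16.png")
f=grab_frame("wrist");crop(f,(200,50,440,260),3,"w16.png")
E
```

```text
t: 24.08
eef_pos: [0.6195, -0.1738, 0.2603]
ee_rot: [-1.741, 1.57, 0.077]
force: [-0.2, -0.6, 0.0]
width: 0.0004
[ 0.61951365 -0.17376795  0.26027802] [-0.23244441 -0.5926      0.0475327 ]
```

View pics/s16.png

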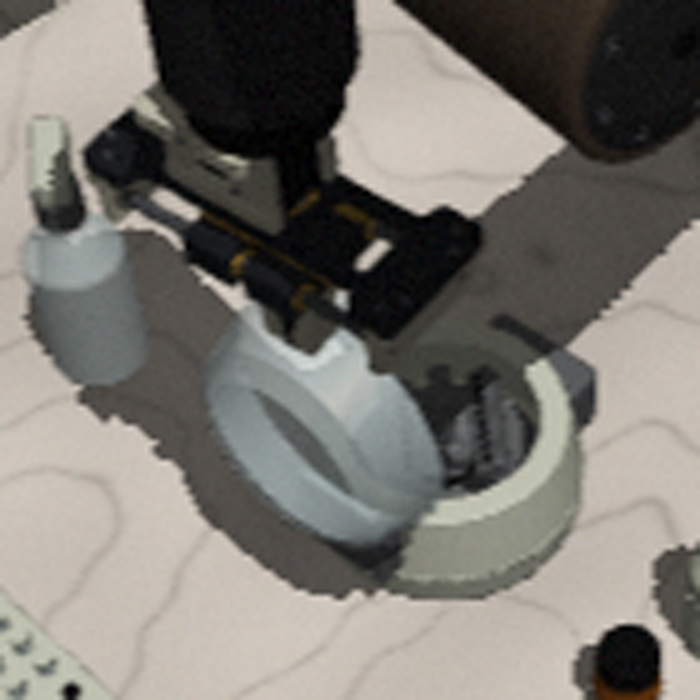

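View pics/w16.png

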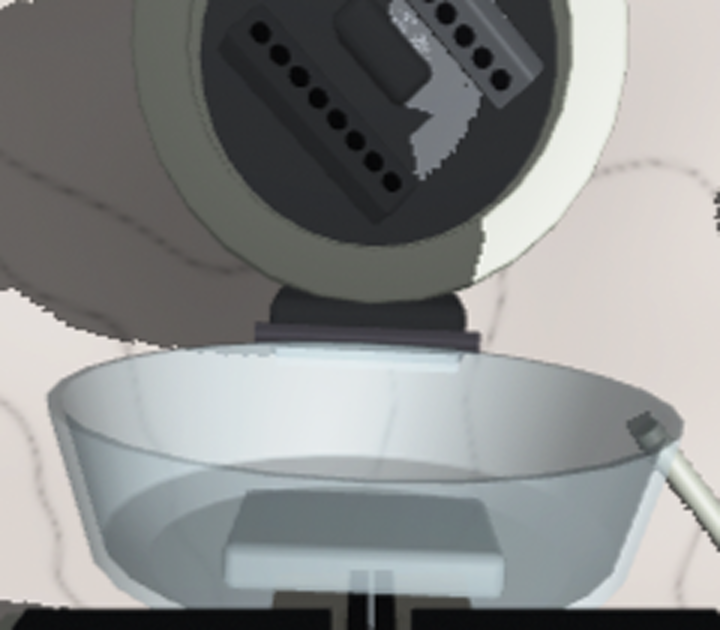

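```bash

python3 -m crank '[[-0.003,0.017,0.001,0,0,0,0],[-0.004,0.034,0.001,0,0,0,0],[-0.004,0.05,0.002,0,0,0,0],[0.002,0.068,0.002,0,0,0,0],[0.01,0.085,0.003,0,0,0,0],[0.018,0.102,0.003,0,0,0,0],[0.03,0.12,0.004,0,0,0,0],[0.03,0.12,0.004,0,0,0,0]]'
python3 - <<'E'
from h import *
s=get_state();print(s["eef_pos"],s["force"])
f=grab_frame("scene");crop(f,(205,60,345,200),5,"s17.png")
f=grab_frame("wrist");crop(f,(200,50,440,260),3,"w17.png")
E
```

```text
t: 25.18
eef_pos: [0.5016, -0.1992, 0.2294]
ee_rot: [1.09, 1.57, 2.908]
force: [0.4, 0.1, 0.3]
width: 0.0005
[ 0.50163274 -0.1991644   0.2293618 ] [0.43942959 0.10213732 0.30257418]
```

View pics/s17.png

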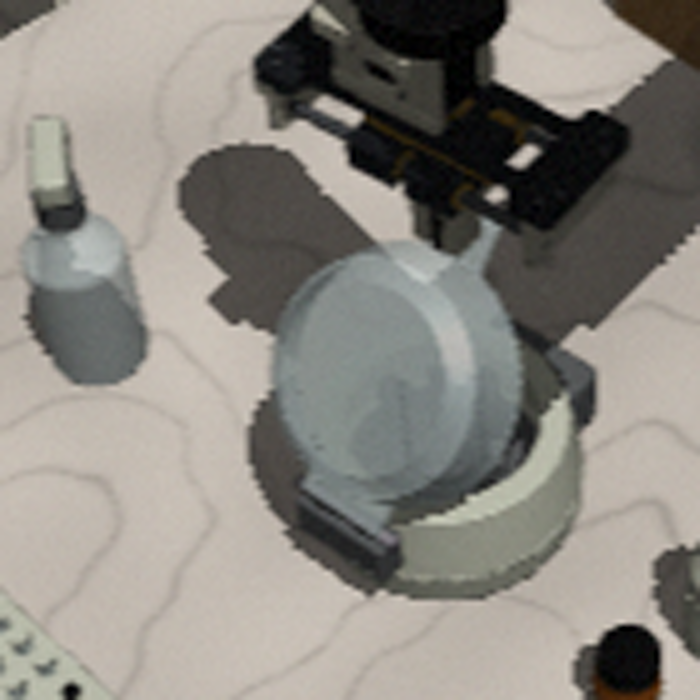

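View pics/w17.png

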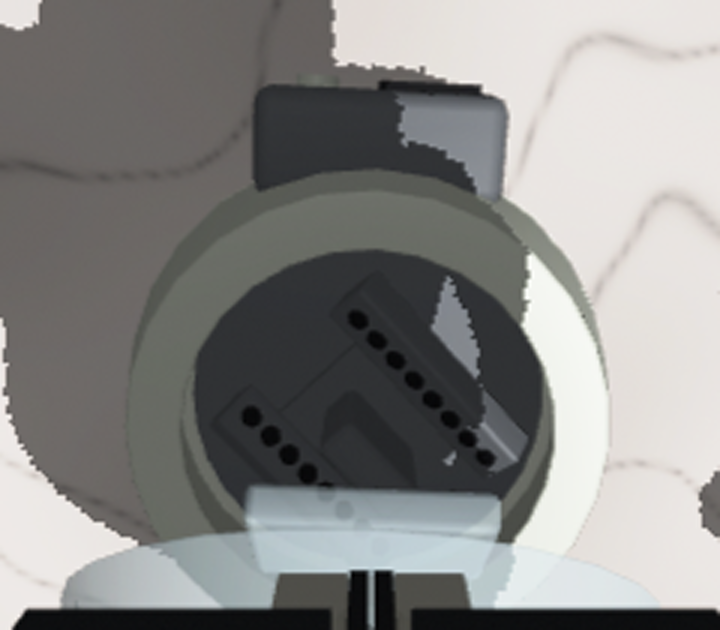

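```bash

python3 -m crank '[[0.01,0.014,0,0,0,0,0],[0.021,0.026,0.001,0,0,0,0],[0.036,0.038,0.001,0,0,0,0],[0.052,0.049,0.001,0,0,0,0],[0.068,0.059,0.002,0,0,0,0],[0.086,0.066,0.002,0,0,0,0],[0.104,0.072,0.002,0,0,0,0],[0.104,0.072,0.002,0,0,0,0]]'
python3 - <<'E'
from h import *
s=get_state();print(s["eef_pos"],s["force"])
f=grab_frame("scene");crop(f,(205,60,345,200),5,"s18.png")
f=grab_frame("wrist");crop(f,(200,50,440,260),3,"w18.png")
E
```

```text
t: 26.28
eef_pos: [0.4321, -0.2146, 0.1245]
ee_rot: [1.219, 1.568, 3.038]
force: [-0.1, -0.2, 0.1]
width: 0.0007
[ 0.43214777 -0.21455452  0.12450264] [-0.0891471  -0.23328635  0.14872073]
```

View pics/s18.png

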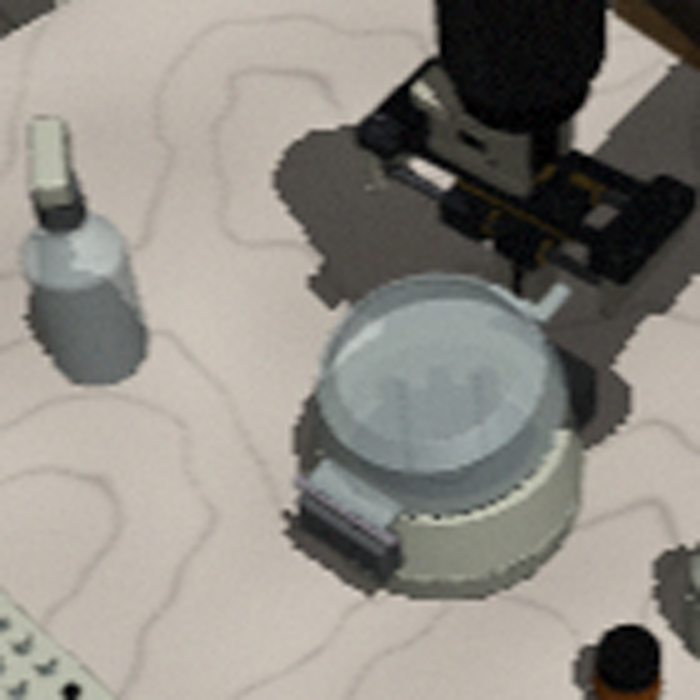

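View pics/w18.png

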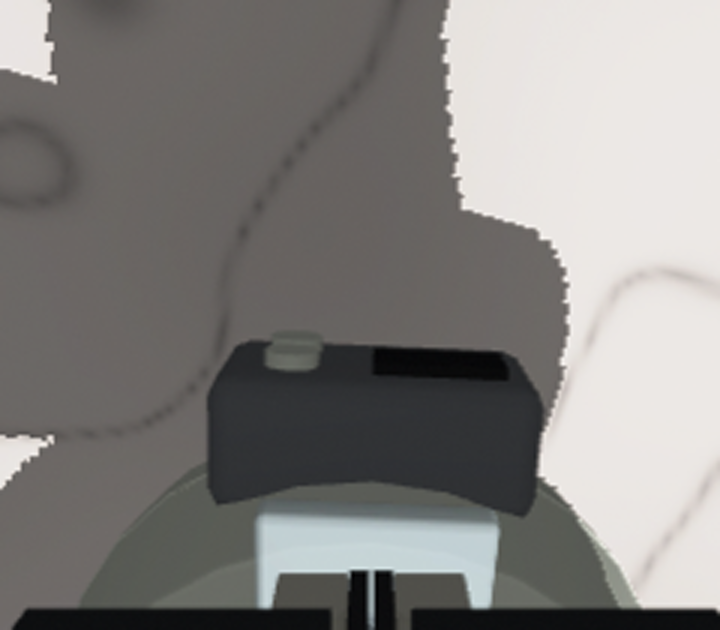

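```bash

python3 -m crank '[[0.01,0.002,0,0,0,0,0],[0.02,0.003,0,0,0,0,0],[0.03,0.004,0,0,0,0,0],[0.034,0.004,0,0,0,0,0],[0.034,0.004,0,0,0,0,0]]'
python3 -m crank '[[0.002,0,0,0,0,0,0],[0.004,0,0,0,0,0,0],[0.004,0,0,0,0,0,0]]'
python3 - <<'E'
from h import *
s=get_state();print(s["eef_pos"],s["force"])
f=grab_frame("scene");crop(f,(205,60,345,200),5,"s19.png")
E
```

```text
t: 27.0
eef_pos: [0.4292, -0.2156, 0.0914]
ee_rot: [1.326, 1.57, -3.139]
force: [-0.3, 0.3, 0.3]
width: 0.0005
t: 27.38
eef_pos: [0.4295, -0.2159, 0.0903]
ee_rot: [-3.021, 1.57, -1.201]
force: [-12.3, 6.6, 35.6]
width: 0.0004
[ 0.42948492 -0.21588469  0.09026772] [-12.2773834    6.61151574  35.58101441]
```

View pics/s19.png

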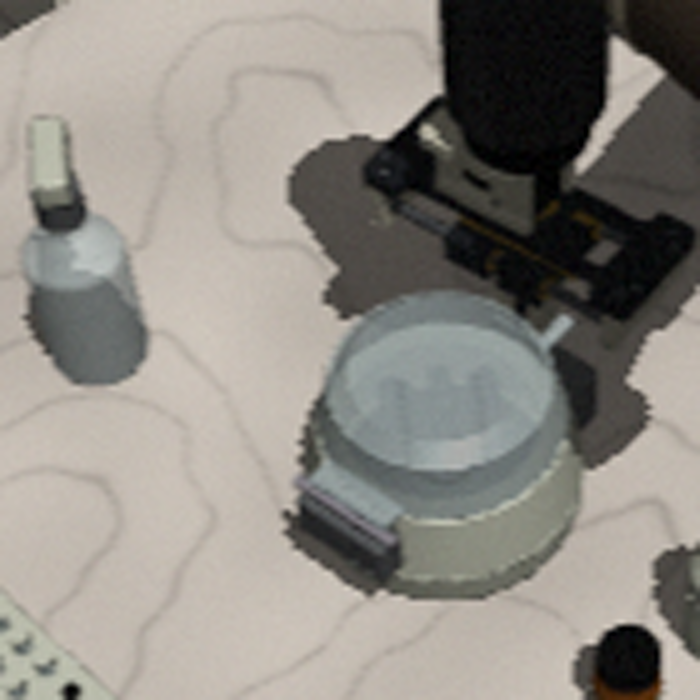

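```bash

python3 -m crank '[[-0.004,0,0,0,0,0,0],[-0.03,0.003,0,0,0,0,0],[-0.08,0.003,0,0,0,0,0],[-0.14,0.003,0,0,0,0,0],[-0.2,0.003,0,0,0,0,0],[-0.2,0.003,0,0,0,0,0]]'
python3 -m crank '[[0,0.05,0.1,0,0,0,0],[0,0.05,0.15,0,0,0,0],[0,0.05,0.15,0,0,0,0],[0,0.05,0.15,0,0,0,0],[0,0.05,0.15,0,0,0,0]]'
python3 - <<'E'
from h import *
s=get_state();print(s["eef_pos"],s["force"])
f=grab_frame("scene");cv2.imwrite("pics/s20f.png",f["pixels"][:,:,::-1])
c=np.array([.5160,-.1968,0])
x0,y0,x1,y1=225,90,345,200;k=6
o=np.ascontiguousarray(cv2.resize(f["pixels"][y0:y1,x0:x1,::-1],None,fx=k,fy=k,interpolation=cv2.INTER_CUBIC))
def tip(yaw,a,k=0,rho=.199,n=0):
    xh=np.array([np.cos(yaw),np.sin(yaw),0]);yh=np.array([-np.sin(yaw),np.cos(yaw),0]);zz=np.array([0,0,1.])
    return c+.092*xh+.082*zz+rho*(-np.cos(a)*xh+np.sin(a)*zz)+n*(np.sin(a)*xh+np.cos(a)*zz)+k*yh
for a,col in((0,(0,0,255)),(.06,(0,255,0)),(.12,(255,0,0))):
  for kk in(-.022,.022):
    u=proj(f,tip(.22,a,kk,.199,.004))[0];cv2.circle(o,(int((u[0]-x0)*k),int((u[1]-y0)*k)),3,col,-1)
cv2.imwrite("pics/s20.png",o)
f=grab_frame("top");crop(f,(190,130,430,290),3,"t20.png")
E
```

```text
t: 28.18
eef_pos: [0.429, -0.217, 0.2926]
ee_rot: [-2.024, 1.561, -0.205]
force: [0.6, 0.2, -0.9]
width: 0.0006
t: 28.8
eef_pos: [0.3415, -0.0832, 0.2873]
ee_rot: [2.093, 1.571, -2.371]
force: [-0.0, -0.1, -0.6]
width: 0.0008
[ 0.3415215  -0.08317669  0.28731657] [-0.0429459  -0.11593429 -0.6429797 ]
```

View pics/s20.png

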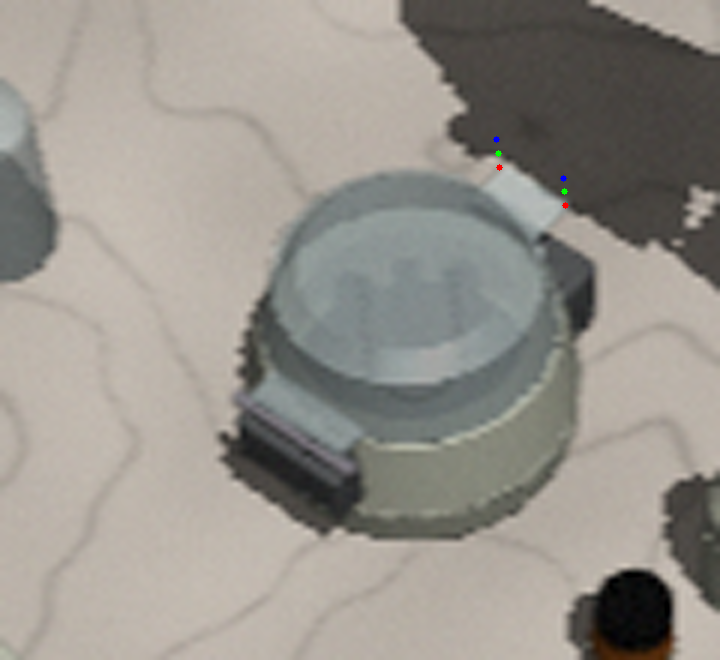

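View pics/s20f.png

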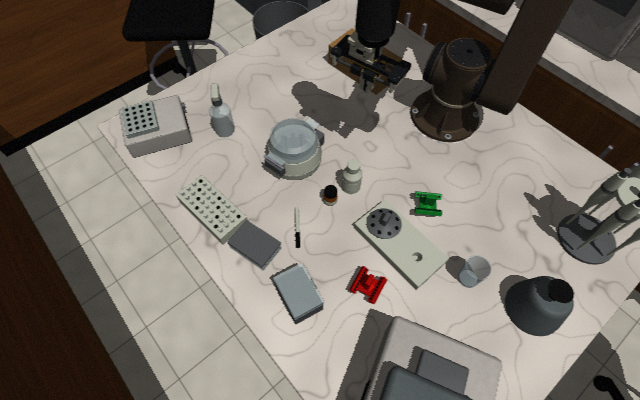

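View pics/t20.png

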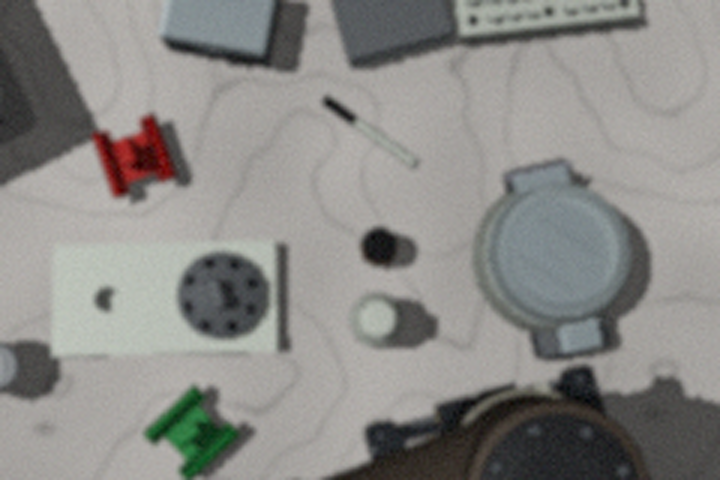

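```bash
python3 -c "
from station import *
s=get_state();print(s['t'],s['qd'],s['force']);print(job_done())"
```

```text
28.9 [-0.00791837  0.00615257  0.00146673  0.00274343 -0.00082949 -0.00470567] [-0.04691088  0.40093865 -0.57669875]
the job is handed in; nothing more can be done
None
```

The strip rotor is seated on the drive hub, the lid is closed, and I handed the job in at 28.9 s. The hand-in reports no verdict.

**What I did:**
- **First lift:** I started it before the fingers had fully closed, so they held only the top 9 mm or so of the knob. I put the rotor back in its well and gripped again about 30 mm above its origin.
- **Fitting:** I read the hub hole's angle (about 56.6°) from the wrist camera and turned the rotor to match before lowering it. The shaft went straight in, so no turning by feel was needed.
- **Lid:** I pulled it over by its tab with closed fingers and pressed it down.

**What the last checks showed:**
- **Rotor home:** Contact began at the expected height, and the force then rose about 1.4 N/mm to about 6 N. After release, and before the lid was closed, a camera fit put the rotor's origin at 57.5 mm (hub mouth 58 mm) and about 1 mm off the hub centre.
- **Lid closed:** The tab lines up with the closed (0 rad) prediction in the scene picture.
- **Bench:** The tube rotor, the look-alikes and the other things in view look unmoved, and the arm is clear of everything.

**Where checks disagreed or came close:**
- **Tilt:** The same camera fit gave a tilt of 2.4°, within the 0.06 rad (3.4°) limit. That angle is poorly determined in the wrist view, so I treated it as fit error.
- **Position readings:** Wrist-camera and robot readings differed by 1 to 3 mm. I aligned on the hub and rotor seen in the same picture.
- **Lid force:** The final press reached about 36 N vertically (38 N in total) before I backed off, close to the 40 N limit.

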